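Lock the beam of a bench lever tester with its ball-lock pin

TASK

The raised beam of the lever tester has to be locked before the specimen is changed: lower it gently onto its rest by the black knob at its end. Then take the ball-lock pin from its rest, hold its thumb button in while you push it through the fork and the beam until its collar is home against the fork, and let go so that the button springs back out and the pin is locked. Do not force anything, and leave the other things on the bench where they are.

Things in the scene. Friction and masses are not known exactly. Their poses are not given: they have to be found in the camera images.
- tester: Bench lever tester, base plate 400 x 140 mm, 24 mm high, fixed to the bench. Origin on the bench below the nominal fork; x along the beam from the knob to the pivot, y across it, z up. On it a frame with lock post and fork, and the pivot column 160 mm behind. The frame is bolted in slots: it and all it carries may sit up to 10 mm off in x and 12 mm in y (not in z, not turned). It does not give.
- fork (a point): Nominal centre of the lock fork (fixed to the base plate: the real one is up to 10 mm off in x and 12 mm in y), on its holes' axis, 160 mm above the bench; axes as the tester's, the holes run along y. Two steel cheeks, 40 mm wide in x, 10 mm thick: outer faces at y = +18 and -18 mm, inner +8 and -8, tops 16 mm above the axis. Holes 11.4 mm in diameter. The pin may go in from either side.
- beam (a joint): Beam angle about its pivot, rad. 0: level, hole in line with the fork's; positive: knob end raised (at first 0.09 to 0.16). On its rest -0.0075, the hole 1.2 mm low: the pin's nose cone lifts it into line. Balanced, stiff pivot (0.4 N m): it stays put. Blade 12 mm thick, 26 mm high, hole as the fork's. Knob: black, flat-topped, 40 mm in diameter, 75 mm from the hole, top 33 mm above the beam's axis.
- pin: Ball-lock pin, 0.11 kg, lying level in its rest, nose along its own -y. Origin on its axis at the front face of its collar, which must come home against the fork's cheek. Along its y, mm: nose cone 10 to 7.2 mm thick, -46 to -51; shank 10 mm thick, 0 to -46; collar 20 mm thick, 0 to 4; neck 15 mm thick, 4 to 28; head 28 to 42; then the button. It may roll about y.
- pin_head (a point): Centre of the pin's round black head, a disc 44 mm in diameter, 14 mm thick along y, 35 mm behind the collar's front face; axes as the pin's; 42 mm above the bench at first. Squeezed lengthwise, one fingertip on the button and the other on the head's front face just above the neck (24 mm free to the collar), it holds pin and button together.
- pin_mid (a point): Point on the pin's axis 18 mm ahead of the collar's front face; with the pin home it lies at the real centre of the fork.
- pin_nose (a point): Tip of the pin's nose, 51 mm ahead of the collar's front face. Two locking balls sit in the shank 10 mm behind it and stand out 2.2 mm on either side while the button is out; then the pin can be neither pushed in nor pulled out.
- button (a joint): Travel of the thumb button, m: steel disc 26 mm in diameter in the middle of the head's back. 0: out, 6 mm proud of the head, balls out. 0.005: in, 1 mm proud, balls drawn in. Spring 3 N, fully in 8 N. With the balls inside a hole it stays in; it springs out once they are past the far cheek, which needs the collar within 2 mm of the near cheek.
- pin_rest: Grey plastic pin rest fixed to the bench: base 60 x 85 x 8 mm and two V-notched uprights, 10 mm thick and 40 mm high, under the pin's neck (y = 14 to 24 mm) and under its shank (y = -37 to -27 mm). Origin on the bench below the middle of the pin's collar face; axes as the pin's as it first lies. The uprights' tops are 2 mm below the pin's axis.
- weight_big: Slotted steel weight 76 mm in diameter, 22 mm high; origin centre of underside. Leave it alone.
- weight_small: Slotted steel weight 56 mm in diameter, 16 mm high; origin centre of underside. Leave it alone.
- bottle: Blue plastic bottle 60 mm in diameter, 125 mm high; origin centre of underside. Leave it alone.
- wrench: Steel wrench 160 mm long, lying. Leave it alone.
- clevis_pin: Plain headed steel pin 10 mm in diameter, 66 mm long, without a button, lying. Leave it alone.
- notebook: Grey notebook 150 x 210 x 14 mm. Leave it alone.
- beaker: White plastic beaker 60 mm in diameter, 75 mm high. Leave it alone.
- tray: Steel tray 85 x 120 x 30 mm with flat specimens, fixed. It and the pin rest may stand either way round, left or right of the tester.
Things that resemble listed ones, but are neither listed nor needed, are in the scene too. Leave any green look-alike of the pin alone.

How it is judged (in metres and radians):
On the way, in this order (a step that is already met when the one before it is completed fails the run):
1. the beam has been lowered onto its rest (or within 2.5 mm of it at the knob) (value of joint beam below 0.002 rad), for 0.2 s.
2. the pin, its button held in, is through the first cheek of the fork (value of joint button above 0.0035 m and distance between pin_mid and fork below 0.028 m), for 0.05 s.
At the end, for the whole second after the job is handed in: The pin is home through both cheeks and the beam and locked there: its mid point within 19 mm of the nominal fork centre (frame offset and play), within 0.09 rad of the holes' axis, at rest, its button out again (within 1 mm); the beam is down (below 0.012 rad); the robot touches nothing (distance between pin_mid and fork below 0.019 m and angle between the y axis of pin and the y axis of fork, either way round below 0.09 rad and value of joint button below 0.001 m and value of joint beam below 0.012 rad and linear speed of pin below 0.01 m/s).
It fails at once if the pin is forced: more than 28 N between pin and tester (contact force between pin and tester above 28 N).
It fails at once if the beam is dropped or slammed down: it swings faster than 0.9 rad/s (velocity of joint beam above 0.9 rad/s or velocity of joint beam below -0.9 rad/s).
It fails at once if another thing on the bench is moved more than 30 mm (distance of any of weight_big, weight_small, bottle, wrench, clevis_pin, notebook, beaker from where it was at the start of the episode above 0.03 m).
It also fails if it takes over 72 s, if anything falls off the work surface, if the arm or the gripper's body presses on something with over 40 N, if the wrist force passes 120 N, or if a joint passes its speed limit or range.

ROBOT

A 6-joint arm with a two-finger parallel gripper is mounted at the origin on the work surface. World frame = base frame: x ahead of the robot, y to its left, z up, the work surface at z = 0. Lengths are in m, angles in degrees, forces in N, time in s.
With the tool pointing down it reaches from about 0.25 to 0.725 m from the base axis. Payload 9.7 kg.
Tool frame: the origin (TCP) lies at the very end of the fingers, on their centre line; the grasp point (between the pads) lies 19 mm behind it (tcp_to_grasp is the distance from the TCP to the grasp point, in m); z points along the fingers, y is the direction in which the jaws open and shut (so a half turn about z gives the same grasp; the last joint's range is limited). The gripper opens to 85 mm and grips with 20 to 120 N. Pads are 22 mm wide; open, the fingers measure 114 mm over their backs; the gripper's body (76 mm by 85 mm) begins 54 mm behind the grasp point. The pads swing forward as they close: fully open they stand 13 mm farther back than shut.
Start: joints at [-69.958, 4.979, 10.078, 95.1, 0, 90], TCP at [0.188, -0.517, 0.231] pointing down, gripper open.
Joint ranges: [-179.16, 179.16], [-48.56, 103.87], [-65.8, 70.77], [-126.05, 130.52], [-82.76, 87.17], [-180, 180]. Speed limits (degrees/s): [127.2, 127.2, 147.25, 180, 180, 180].

INTERFACE

Orientations are given as a 3x3 rotation matrix whose columns are the frame's x, y, z axes.
In Python, from bench import state, read_camera, sign_off, masks_of, tcp_to_grasp gives the robot as it stands. The module is installed in compiled form; this text tells all that it offers.
- The arm moves only by the tool send_rows, never from a script. Its argument "targets" is a list of rows, each a list of 7 numbers: the shift along the tool's x, y, z in mm, then the turn, a rotation vector about the tool's x, y, z in rad, then the opening in per cent of the stroke, from 0 (shut) to 100 (fully open). In form: [[dx, dy, dz, wx, wy, wz, claw], ...]. A call has 1 to 10 rows; each row shifts and turns the pose as measured when the row begins, along the tool's axes as they then stand; what a row does not reach is not made up. A row lasts 1/8 s, in which the tool goes at most 62.5 mm and 10.7 degrees, less where a joint would pass 70% of its speed; a pose out of reach is approached as far as the arm can. A call is refused whole if a number of a shift passes 62.5 or a number of a turn 0.188, either way. A call with a gripper value outside its range is refused whole. The fingers move at their own pace and stop on an object; "grip_force" is the grip in N (left out, the last holds). Time passes only in rows, so rows that do not move let the fingers close. It gives the time, the measured TCP pose, the force and the opening at its end, in the units of the state.
- state(): the state, without advancing time (a new reading comes with each control period).
- read_camera(name): name is "scene" or "top" or "wrist"; returns a dict with "frame" (384x512x3 uint8, blue, green, red), "intrinsics" (3x3 intrinsics, pixels), "D" ([k1, k2, p1, p2, k3] as OpenCV has them; the pictures are not rectified), "view" (4x4, takes a point from world to camera coordinates); the wrist camera has in their place "hand_eye" (4x4, takes a point from camera to tool coordinates, whose origin is the TCP and whose axes are the flange's). Camera axes: x right, y up, looking along -z (the intrinsics and any distortion apply to the point x, -y, -z); pixel columns grow to the right and rows downward; lengths in m; the calibration is good to about 2 mm. A picture is of the moment at which its call begins: read the wrist's pose just before it. There is no depth.
- sign_off(): hands the job in, once; it reports no verdict.
Trained networks look in a picture, given as the dict that the camera call returned (one of the last four; its "shot" number tells which), for a name from the list of things; names that differ only in an ending like _2 or _b are one class to them, and where a whole thing is asked for, a point or a joint stands for the part that bears it (a point fixed in the world has none). Each returns a list of dicts, best first, with "conf" (0 to 1); they miss things now and then, are a little off and sometimes report something else, mostly with a low value. They report only what shows in the picture. A call takes as long as a camera call. They do not tell look-alikes from the thing itself.
- masks_of(label, picture): "mask" (384x512 bool, what is visible of it) and "extent" ([left, top, right, bottom] in pixels, round what is visible of it).
The state is a dict: "time_s": time; "joints": joint angles; "joint_vel": joint speeds; "effort": joint torques, N m; "ee_pos": TCP position; "orientation": TCP orientation; "contact_force": force on the tool from outside, world axes, zero at the start; "torque": the same for the moment, N m; "grip_width": finger opening in m.
Only numpy, scipy, OpenCV 4.12 (cv2) and the standard library are available. Lean on these libraries where they do the work, as an engineer would, in place of code of your own. Each camera call takes 0.05 s, during which the arm holds its last target.

## Working session

There is one attempt and no reset: what is moved stays moved. The work goes in short steps, Python scripts to look and compute and a tool call to move; the robot and the scene stay as the last step left them, time stands still between calls to the robot, and variables do not carry over. Pictures are saved under pics/ and viewed, and the job is handed in when it is done.

Besides the shell and the picture viewer there is one more tool, called after ">>>" in YAML: its name, and indented under it one key for each argument. send_rows: Moves the arm, as the interface text tells. Its arguments: {"type":"object","properties":{"targets":{"type":"array","items":{"type":"array","items":{"type":"number"}}},"grip_force":{"type":"number"}},"required":["targets"]}

```bash
mkdir -p pics; ls; cat > h.py <<'E'
import numpy as np, cv2, json
from bench import state, read_camera, masks_of, tcp_to_grasp
def save(p,n): cv2.imwrite('pics/'+n,p['frame'])
def proj(p,X,V=None):
    X=np.atleast_2d(np.array(X,float)); V=p['view'] if V is None else V
    c=(V@np.c_[X,np.ones(len(X))].T).T[:,:3]; c=c*[1,-1,-1]
    return cv2.projectPoints(c,np.zeros(3),np.zeros(3),np.array(p['intrinsics']),np.array(p['D'],float))[0].reshape(-1,2)
def ray(p,uv,V=None):
    V=np.array(p['view']) if V is None else V
    uv=np.array(uv,float).reshape(-1,1,2)
    n=cv2.undistortPoints(uv,np.array(p['intrinsics']),np.array(p['D'],float)).reshape(-1,2)
    d=np.c_[n[:,0],-n[:,1],-np.ones(len(n))]
    R=V[:3,:3];t=V[:3,3]
    return -R.T@t,(R.T@d.T).T
def atz(p,uv,z,V=None):
    o,d=ray(p,uv,V); return o+d*((z-o[2])/d[:,2])[:,None]
def wristV(p,s):
    T=np.eye(4);T[:3,:3]=np.array(s['orientation']);T[:3,3]=s['ee_pos']
    return np.linalg.inv(T@np.array(p['hand_eye']))
E
python3 - <<'E'
from h import *
print(state(),tcp_to_grasp)
for n in ['scene','top','wrist']:
    p=read_camera(n);save(p,n+'0.png')
    if n!='wrist':
        print(n,p['intrinsics'],p['D'],np.array(p['view']).round(4).tolist())
        for l in ['tester','beam','pin','pin_rest','clevis_pin','tray','weight_big','bottle','beaker','notebook','wrench']:
            print(l,[(round(m['conf'],2),m['extent']) for m in masks_of(l,p)])
    else: print(p['hand_eye'],p['intrinsics'])
E
```

```text
pics
{'time_s': 0.0, 'joints': array([-6.99573339e+01,  5.01123201e+00,  1.00338019e+01,  9.50985392e+01,
       -5.78391677e-05,  9.00005397e+01]), 'joint_vel': array([-0.12012312, -0.00484793,  0.0214783 ,  0.03165569, -0.00998284,
        0.00037959]), 'effort': array([-7.70757033e-04, -5.20380092e+01,  4.64811158e+01,  1.59479119e-02,
       -2.09600444e-05, -2.11472457e-05]), 'ee_pos': array([ 0.18841831, -0.5164789 ,  0.23057595]), 'orientation': array([[ 9.39440898e-01,  3.42710654e-01, -4.55365269e-04],
       [ 3.42710957e-01, -9.39440072e-01,  1.24526741e-03],
       [-1.02197162e-06, -1.32591380e-03, -9.99999121e-01]]), 'contact_force': array([0.44440216, 0.26437645, 0.35682229]), 'torque': array([-0.01466886, -0.0221547 ,  0.01777065]), 'grip_width': 0.08535052149971288} 0.0187
scene [[351.37135789   0.         257.09558187]
 [  0.         351.37135789 180.37770393]
 [  0.           0.           1.        ]] [-0.06253841  0.          0.          0.          0.        ] [[-0.5058, 0.8624, 0.0193, 0.2283], [-0.6536, -0.3978, 0.6438, 0.2937], [0.5629, 0.313, 0.7649, -1.5225]
[... 1368 characters left out ...]
 [143.2, 190.6, 188.9, 228.4])]
weight_big [(0.83, [342.9, 120.7, 364.2, 142.4])]
bottle [(0.91, [133.5, 142.4, 157.2, 167.6])]
beaker [(0.85, [101.8, 169.3, 127.4, 193.5]), (0.38, [397.1, 147.2, 419.8, 165.4])]
notebook [(0.65, [53.8, 200.1, 129.5, 261.7])]
wrench [(0.51, [209.4, 233.9, 233.0, 278.5])]
[[ 3.72902278e-04  9.61900349e-01  2.73400034e-01  7.11447729e-02]
 [ 9.99999901e-01 -2.92782355e-04 -3.33850697e-04 -1.34521814e-04]
 [-2.41084397e-04  2.73400132e-01 -9.61900364e-01 -1.42063902e-01]
 [ 0.00000000e+00  0.00000000e+00  0.00000000e+00  1.00000000e+00]] [[276.76941473   0.         257.38085487]
 [  0.         276.76941473 186.94554717]
 [  0.           0.           1.        ]]
```

```bash
python3 - <<'E'
import cv2
a=cv2.imread('pics/top0.png'); cv2.imwrite('pics/top0a.png',cv2.resize(a[90:290,230:440],None,fx=3.8,fy=3,interpolation=cv2.INTER_CUBIC))
a=cv2.imread('pics/scene0.png'); cv2.imwrite('pics/scene0a.png',cv2.resize(a[110:270,120:320],None,fx=4,fy=3.7,interpolation=cv2.INTER_CUBIC))
E
```

```text
(no output)
```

View pics/top0.png

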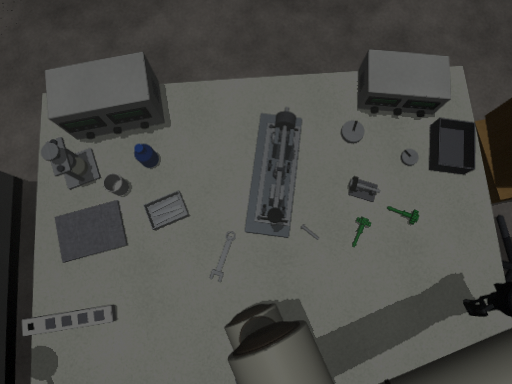

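View pics/scene0.png

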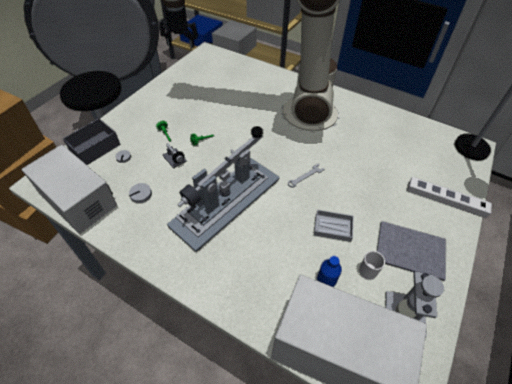

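View pics/wrist0.png

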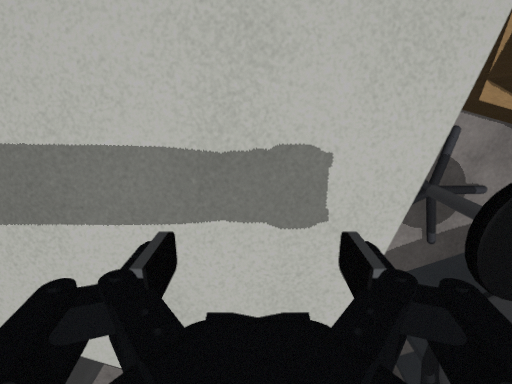

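```bash
echo
```

```text
(no output)
```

View pics/top0a.png

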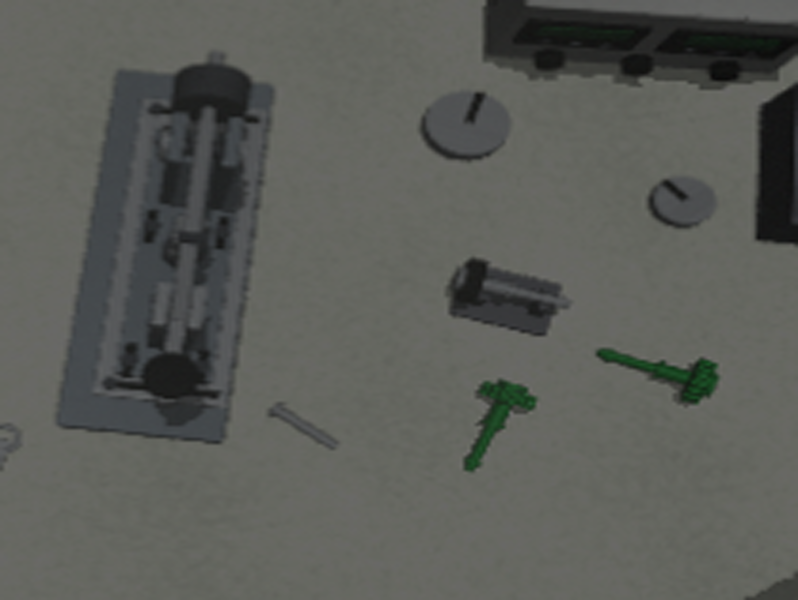

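View pics/scene0a.png

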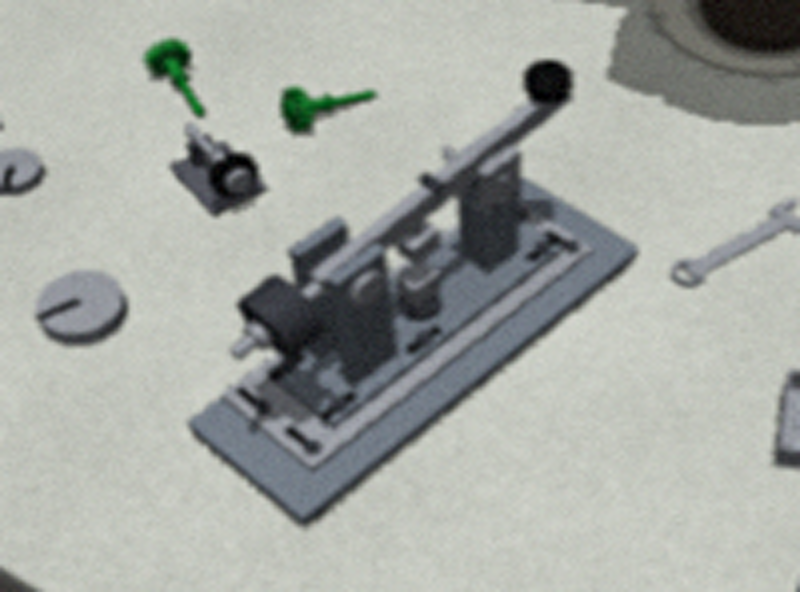

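```bash
python3 - <<'E'
from h import *
p=read_camera('top')
c=np.array([(118,70),(275,85),(225,442),(57,425)])/[3.8,3]+[230,90]
w=atz(p,c,.024);print(w.round(4).tolist(),w.mean(0))
for a,b in [(0,1),(1,2),(2,3),(3,0)]: print(np.linalg.norm(w[a]-w[b]), np.degrees(np.arctan2(*(w[b]-w[a])[[1,0]])))
for n,u,z in [('head',(472,280),.042),('nose',(568,301),.042),('knob',(172,372),.21),('wb',(466,125),.02),('ws',(683,202),.015),('clev0',(275,410),.005),('clev1',(335,445),.005),('g1a',(505,393),.02),('g1b',(470,465),.01)]:
    print(n,atz(p,np.array(u)/[3.8,3]+[230,90],z).round(4))
E
```

```text
[[0.7987, -0.0136, 0.024], [0.7711, -0.1495, 0.024], [0.382, -0.0699, 0.024], [0.4097, 0.0661, 0.024]] [ 0.59038253 -0.04172208  0.024     ]
0.13866114728602644 -101.46704970961338
0.39713176884312107 168.4470263734959
0.13879876315625286 78.51846732960225
0.39709691420886284 -11.572836687969577
head [[ 0.5347 -0.2889  0.042 ]]
nose [[ 0.5064 -0.3663  0.042 ]]
knob [[ 0.4333 -0.0213  0.21  ]]
wb [[ 0.7142 -0.3124  0.02  ]]
ws [[ 0.6142 -0.4925  0.015 ]]
clev0 [[ 0.4139 -0.1165  0.005 ]]
clev1 [[ 0.3734 -0.1629  0.005 ]]
g1a [[ 0.416  -0.3075  0.02  ]]
g1b [[ 0.3438 -0.2717  0.01  ]]
```

```bash
cat >> h.py <<'E'
from scipy.spatial.transform import Rotation as Ro
def Rdown(ang):  # tool y at angle ang deg in world, pointing down
    a=np.radians(ang); y=np.array([np.cos(a),np.sin(a),0]); z=np.array([0,0,-1.]); return np.c_[np.cross(y,z),y,z]
def plan(pos,R,claw,vmm=50,wmax=0.17,s=None):
    s=state() if s is None else s
    p=np.array(s['ee_pos'],float);Rc=Ro.from_matrix(np.array(s['orientation']));G=Ro.from_matrix(R)
    d=np.array(pos)-p; rv=(Rc.inv()*G).as_rotvec()
    n=int(max(1,np.ceil(np.linalg.norm(d)*1e3/vmm),np.ceil(np.linalg.norm(rv)/wmax)))
    rows=[];
    for i in range(n):
        rows.append([float(x) for x in (Rc.inv().apply(d/n)*1e3).round(1)]+[float(x) for x in (rv/n).round(4)]+[claw]); Rc=Rc*Ro.from_rotvec(rv/n)
    print(n,'rows'); print(rows)
E
python3 - <<'E'
from h import *
plan([.525,-.328,.23],Rdown(-110),100)
E
```

```text
8 rows
[[47.6, -7.7, 0.2, -0.0, -0.0, 0.0874, 100], [46.7, -11.9, 0.2, -0.0, -0.0, 0.0874, 100], [45.5, -15.9, 0.2, -0.0, -0.0, 0.0874, 100], [44.0, -19.8, 0.2, -0.0, -0.0, 0.0874, 100], [42.1, -23.6, 0.2, -0.0, -0.0, 0.0874, 100], [39.9, -27.2, 0.2, -0.0, -0.0, 0.0874, 100], [37.3, -30.5, 0.2, -0.0, -0.0, 0.0874, 100], [34.5, -33.7, 0.2, -0.0, -0.0, 0.0874, 100]]
```

>>> send_rows:
  targets:
    - [47.6,-7.7,0.2,0,0,0.087,100]
    - [46.7,-11.9,0.2,0,0,0.087,100]
    - [45.5,-15.9,0.2,0,0,0.087,100]
    - [44,-19.8,0.2,0,0,0.087,100]
    - [42.1,-23.6,0.2,0,0,0.087,100]
    - [39.9,-27.2,0.2,0,0,0.087,100]
    - [37.3,-30.5,0.2,0,0,0.087,100]
    - [34.5,-33.7,0.2,0,0,0.087,100]
    - [0,0,0,0,0,0,100]

```text
time_s: 2.42
ee_pos: [0.5368, -0.3254, 0.2287]
orientation: [[0.931, -0.364, 0.0], [-0.364, -0.931, -0.001], [0.0, 0.001, -1.0]]
contact_force: [-0.6, 0.1, -0.1]
grip_width: 0.0854
```

```bash
python3 - <<'E'
from h import *
s=state();p=read_camera('wrist');save(p,'w1.png');V=wristV(p,s)
print(s['ee_pos'],s['orientation'],s['time_s'])
for l in ['pin','pin_rest','pin_head','button']: print(l,[(round(m['conf'],2),m['extent']) for m in masks_of(l,p)])
np.savez('w1.npz',V=V,K=p['intrinsics'],D=p['D'],f=p['frame'])
E
```

```text
[ 0.53684901 -0.32540291  0.22866385] [[ 9.31458038e-01 -3.63848756e-01  7.97908879e-05]
 [-3.63848592e-01 -9.31457788e-01 -7.68916723e-04]
 [ 3.54091237e-04  6.87181860e-04 -9.99999701e-01]] 2.425
pin [(0.89, [216.8, 159.8, 297.6, 198.7]), (0.8, [327.1, 188.6, 402.7, 225.4]), (0.66, [257.3, 234.1, 295.7, 291.0]), (0.51, [336.3, 24.2, 387.1, 78.1])]
pin_rest [(0.56, [228.7, 149.6, 293.2, 192.2])]
pin_head [(0.9, [324.5, 188.6, 402.0, 227.4]), (0.74, [255.8, 235.5, 296.2, 293.8]), (0.7, [216.9, 157.0, 298.0, 202.2])]
button [(0.62, [215.7, 168.1, 222.3, 186.2]), (0.58, [397.9, 203.1, 405.1, 218.6]), (0.36, [0.0, 226.6, 9.3, 255.2])]
```

View pics/w1.png

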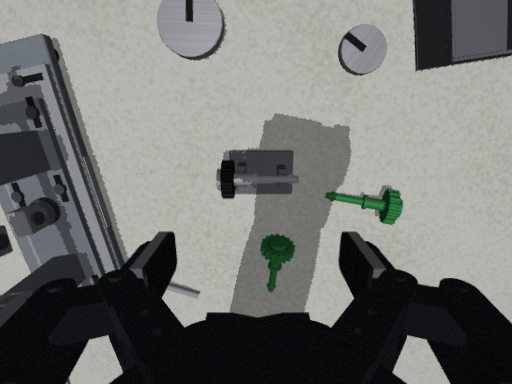

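```bash
python3 - <<'E'
import cv2
a=cv2.imread('pics/w1.png'); b=a[140:215,200:315]; cv2.imwrite('pics/w1a.png',cv2.convertScaleAbs(cv2.resize(b,None,fx=6.8,fy=6.8,interpolation=cv2.INTER_CUBIC),alpha=1.6))
E
```

```text
(no output)
```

View pics/w1a.png

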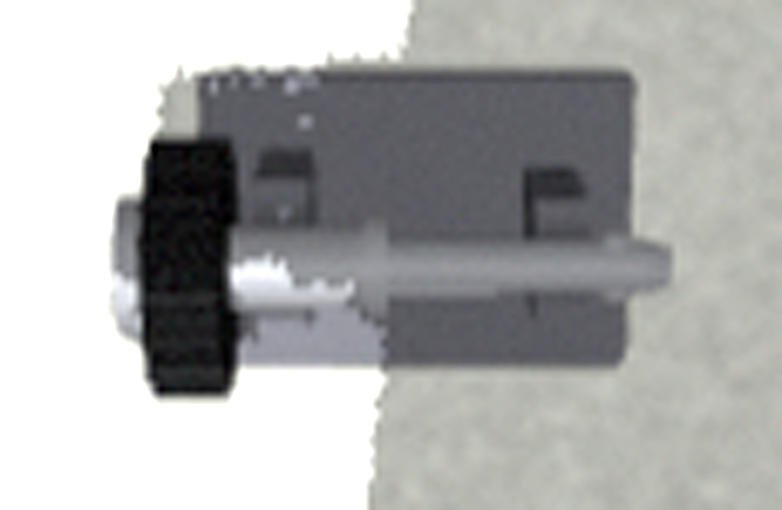

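```bash
python3 - <<'E'
from h import *
q=np.load('w1.npz');p=dict(intrinsics=q['K'],D=q['D'])
u=np.array([(672,265),(388,264),(236,266),(148,267),(115,267)])/6.8+[200,140]
w=atz(p,u,.042,q['V']);print(w.round(4))
d=w[-1]-w[0];print(np.degrees(np.arctan2(d[1],d[0])),np.linalg.norm(w-w[0],axis=1))
E
```

```text
[[ 0.5071 -0.3671  0.042 ]
 [ 0.5259 -0.3195  0.042 ]
 [ 0.5355 -0.2938  0.042 ]
 [ 0.5411 -0.2789  0.042 ]
 [ 0.5432 -0.2734  0.042 ]]
68.8977213370207 [0.         0.05120147 0.07859188 0.09447427 0.10043405]
```

```bash
python3 - <<'E'
from h import *
plan([.48,-.04,.34],Rdown(-101.5),0,vmm=55)
E
```

```text
6 rows
[[-25.9, -41.3, -18.4, 0.0003, -0.0003, -0.0292, 0], [-24.7, -42.1, -18.4, 0.0003, -0.0003, -0.0292, 0], [-23.5, -42.8, -18.4, 0.0003, -0.0003, -0.0292, 0], [-22.2, -43.5, -18.4, 0.0003, -0.0003, -0.0292, 0], [-20.9, -44.1, -18.3, 0.0003, -0.0003, -0.0292, 0], [-19.7, -44.7, -18.3, 0.0003, -0.0003, -0.0292, 0]]
```

>>> send_rows:
  targets:
    - [-25.9,-41.3,-18.4,0,0,-0.029,0]
    - [-24.7,-42.1,-18.4,0,0,-0.029,0]
    - [-23.5,-42.8,-18.4,0,0,-0.029,0]
    - [-22.2,-43.5,-18.4,0,0,-0.029,0]
    - [-20.9,-44.1,-18.3,0,0,-0.029,0]
    - [-19.7,-44.7,-18.3,0,0,-0.029,0]
    - [0,0,0,0,0,0,0]

```text
time_s: 3.55
ee_pos: [0.4662, -0.07, 0.3452]
orientation: [[0.987, -0.16, 0.009], [-0.161, -0.987, 0.022], [0.006, -0.023, -1.0]]
contact_force: [1.3, 0.4, -0.2]
grip_width: -0.0001
```

```bash
python3 - <<'E'
from h import *
s=state();p=read_camera('wrist');save(p,'w2.png');V=wristV(p,s)
print(s['ee_pos'],s['orientation'],s['time_s'],s['grip_width'])
np.savez('w2.npz',V=V,K=p['intrinsics'],D=p['D'],f=p['frame'])
cv2.imwrite('pics/w2a.png',cv2.convertScaleAbs(cv2.resize(p['frame'][:,100:400],None,fx=2,fy=1.56),alpha=1.5))
E
```

```text
[ 0.46616103 -0.0700377   0.34520527] [[ 0.98701965 -0.16033514  0.00921129]
 [-0.16050482 -0.98678314  0.02229861]
 [ 0.00551429 -0.02348762 -0.99970892]] 3.55 -0.00010904340038814994
```

View pics/w2.png

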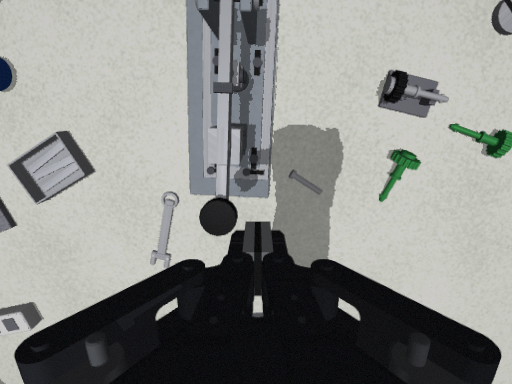

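```bash
python3 - <<'E'
import cv2
a=cv2.imread('pics/w2.png'); b=a[60:245,170:300]; cv2.imwrite('pics/w2b.png',cv2.convertScaleAbs(cv2.resize(b,None,fx=4,fy=3.2,interpolation=cv2.INTER_CUBIC),alpha=1.6))
E
```

```text
(no output)
```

View pics/w2b.png

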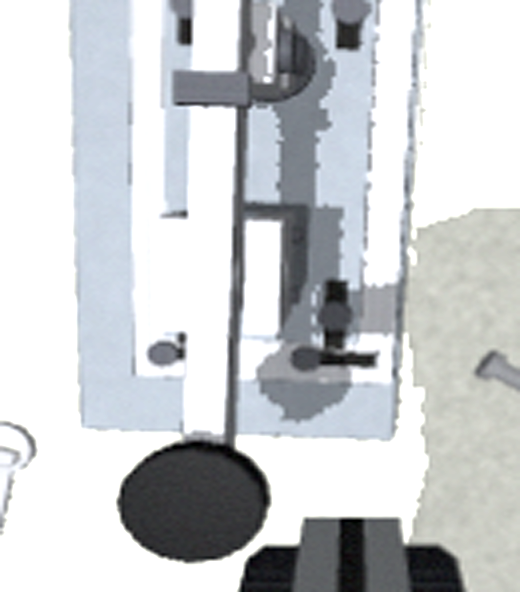

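```bash
python3 - <<'E'
from h import *
q=np.load('w2.npz');p=dict(intrinsics=q['K'],D=q['D'])
t=read_camera('top')
for z in [.20,.21,.22,.23]:
    print(z,atz(p,(218.7,216.3),z,q['V']).round(4),atz(t,(172/3.8+230,370/3+90),z).round(4))
# cheeks
r=np.array([(150,215),(187,215),(245,222),(282,222),(282,337),(245,337),(187,345),(150,340)])/[4,3.2]+[170,60]
print(atz(p,r,.176,q['V']).round(4))
b=q['f'][90:180,190:260]; cv2.imwrite('pics/w2c.png',cv2.resize(b,None,fx=8,fy=6.5,interpolation=cv2.INTER_CUBIC))
print(state()['ee_pos'])
E
```

```text
0.2 [[ 0.43  -0.016  0.2  ]] [[ 0.4365 -0.022   0.2   ]]
0.21 [[ 0.4337 -0.0184  0.21  ]] [[ 0.4351 -0.0214  0.21  ]]
0.22 [[ 0.4373 -0.0207  0.22  ]] [[ 0.4338 -0.0208  0.22  ]]
0.23 [[ 0.441  -0.0231  0.23  ]] [[ 0.4324 -0.0202  0.23  ]]
[[ 0.527  -0.0188  0.176 ]
 [ 0.5254 -0.029   0.176 ]
 [ 0.5204 -0.0445  0.176 ]
 [ 0.5188 -0.0546  0.176 ]
 [ 0.4789 -0.0475  0.176 ]
 [ 0.4805 -0.037   0.176 ]
 [ 0.4803 -0.0199  0.176 ]
 [ 0.4838 -0.0097  0.176 ]]
[ 0.46679871 -0.07128119  0.34316242]
```

View pics/w2c.png

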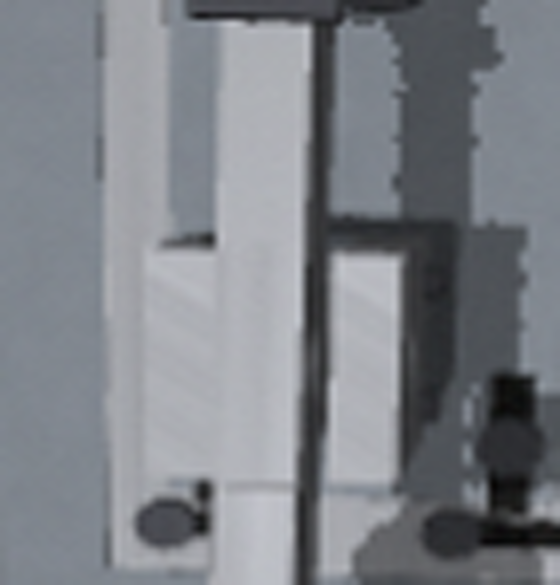

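```bash
python3 - <<'E'
from h import *
plan([.436,-.0205,.26],Rdown(-101.5),0,vmm=30)
E
```

```text
4 rows
[[-9.7, -10.8, 21.0, -0.0058, -0.0006, 0.0093, 0], [-9.8, -10.8, 21.0, -0.0058, -0.0006, 0.0093, 0], [-9.9, -10.9, 20.9, -0.0058, -0.0006, 0.0093, 0], [-10.0, -10.9, 20.8, -0.0058, -0.0006, 0.0093, 0]]
```

>>> send_rows:
  targets:
    - [-9.7,-10.8,21,-0.006,0,0.009,0]
    - [-9.8,-10.8,21,-0.006,0,0.009,0]
    - [-9.9,-10.9,20.9,-0.006,0,0.009,0]
    - [-10,-10.9,20.8,-0.006,0,0.009,0]
    - [0,0,0,0,0,0,0]
    - [0,0,0,0,0,0,0]

```text
time_s: 4.4
ee_pos: [0.4283, -0.0636, 0.2536]
orientation: [[0.987, -0.162, 0.001], [-0.162, -0.986, 0.026], [-0.004, -0.026, -1.0]]
contact_force: [-0.4, -0.1, 0.5]
grip_width: 0.0
```

```bash
python3 - <<'E'
from h import *
plan([.436,-.0205,.225],Rdown(-101.5),0,vmm=12)
E
```

```text
5 rows
[[0.1, -8.6, 5.9, -0.0051, 0.0008, 0.0076, 0], [0.1, -8.6, 5.9, -0.0051, 0.0008, 0.0076, 0], [0.0, -8.7, 5.9, -0.0051, 0.0008, 0.0076, 0], [-0.1, -8.7, 5.8, -0.0051, 0.0008, 0.0076, 0], [-0.1, -8.7, 5.8, -0.0051, 0.0008, 0.0076, 0]]
```

>>> send_rows:
  targets:
    - [0,-22,0,-0.013,0,0.02,0]
    - [0,-21,0,-0.013,0,0.019,0]
    - [0,0,0,0,0,0,0]

```text
time_s: 4.78
ee_pos: [0.4304, -0.0594, 0.256]
orientation: [[0.988, -0.154, 0.001], [-0.154, -0.988, 0.029], [-0.003, -0.029, -1.0]]
contact_force: [0.7, -0.3, -0.1]
grip_width: -0.0003
```

```bash
python3 - <<'E'
from h import *
s=state();print(s['joints'],s['joint_vel'])
plan([.436,-.0205,.225],Rdown(-101.5),0,vmm=12)
E
```

```text
[ -8.94212124  -9.89421476  -1.51028097  98.57320464   1.64709815
 179.94221723] [-0.05732483  0.12937709  0.4406425   0.06676921 -0.08500446 -0.00807723]
5 rows
[[-0.1, -7.7, 6.4, -0.0057, 0.0008, 0.0091, 0], [-0.1, -7.7, 6.4, -0.0057, 0.0008, 0.0091, 0], [-0.2, -7.8, 6.3, -0.0057, 0.0008, 0.0091, 0], [-0.3, -7.8, 6.3, -0.0057, 0.0008, 0.0091, 0], [-0.4, -7.8, 6.3, -0.0057, 0.0008, 0.0091, 0]]
```

>>> send_rows:
  targets:
    - [0,0,-3,0,0,-0.18,0]
    - [0,0,-3,0,0,-0.18,0]
    - [0,0,-3,0,0,-0.18,0]
    - [0,0,-3,0,0,-0.18,0]
    - [0,0,-3,0,0,-0.18,0]
    - [0,0,-3,0,0,-0.18,0]
    - [0,0,-3,0,0,-0.18,0]
    - [0,0,-3,0,0,-0.18,0]
    - [0,0,-3,0,0,-0.18,0]

```text
time_s: 5.9
ee_pos: [0.4316, -0.0596, 0.2853]
orientation: [[0.051, 0.999, 0.003], [0.998, -0.052, 0.028], [0.029, 0.002, -1.0]]
contact_force: [0.1, -0.8, -0.9]
grip_width: -0.0002
```

```bash
python3 - <<'E'
from h import *
s=state();print(s['joints'],s['joint_vel'])
plan([.436,-.0205,.26],Rdown(78.5),0,vmm=12)
E
```

```text
[ -8.9269247   -8.88307029   2.68973624 101.6475271    1.63458283
  84.02583222] [ 8.86303111e-02  1.00779056e+00  3.83167833e+00  2.72913471e+00
  1.23726475e-02 -8.48374456e+01]
9 rows
[[4.3, 0.3, 2.9, 0.0024, -0.0025, -0.1579, 0], [4.2, 0.9, 2.9, 0.0024, -0.0025, -0.1579, 0], [4.0, 1.6, 2.9, 0.0024, -0.0025, -0.1579, 0], [3.7, 2.2, 2.9, 0.0024, -0.0025, -0.1579, 0], [3.3, 2.8, 2.9, 0.0024, -0.0025, -0.1579, 0], [2.8, 3.3, 2.9, 0.0024, -0.0025, -0.1579, 0], [2.3, 3.7, 2.9, 0.0024, -0.0025, -0.1579, 0], [1.7, 4.0, 2.8, 0.0024, -0.0025, -0.1579, 0], [1.1, 4.2, 2.8, 0.0024, -0.0025, -0.1579, 0]]
```

>>> send_rows:
  targets:
    - [4.3,0.3,2.9,0.002,-0.002,-0.158,0]
    - [4.2,0.9,2.9,0.002,-0.002,-0.158,0]
    - [4.0,1.6,2.9,0.002,-0.002,-0.158,0]
    - [3.7,2.2,2.9,0.002,-0.002,-0.158,0]
    - [3.3,2.8,2.9,0.002,-0.002,-0.158,0]
    - [2.8,3.3,2.9,0.002,-0.002,-0.158,0]
    - [2.3,3.7,2.9,0.002,-0.002,-0.158,0]
    - [1.7,4,2.8,0.002,-0.002,-0.158,0]
    - [1.1,4.2,2.8,0.002,-0.002,-0.158,0]

```text
time_s: 7.02
ee_pos: [0.4368, -0.0188, 0.2614]
orientation: [[-0.989, 0.149, 0.004], [0.149, 0.989, 0.004], [-0.003, 0.004, -1.0]]
contact_force: [0.4, -0.2, -0.2]
grip_width: 0.0003
```

```bash
python3 - <<'E'
from h import *
s=state();print(s['joints'],s['joint_vel'])
plan([.436,-.0205,.225],Rdown(78.5),0,vmm=15)
E
```

```text
[-2.61346991 -9.76229865 -0.7751576  98.77382997  0.23404578  5.98344008] [  5.60432713  -1.32547695  -3.57494615  -3.16711642  -1.14085691
 -68.94384088]
3 rows
[[0.2, -0.7, 12.1, 0.0015, 0.0011, 0.0169, 0], [0.2, -0.6, 12.1, 0.0015, 0.0011, 0.0169, 0], [0.2, -0.6, 12.1, 0.0015, 0.0011, 0.0169, 0]]
```

>>> send_rows:
  targets:
    - [0,-1,11,0,0,0.05,0]
    - [0,-1,11,0,0,0,0]
    - [0,0,8,0,0,0,0]
    - [0,0,5,0,0,0,0]
    - [0,0,5,0,0,0,0]
    - [0,0,5,0,0,0,0]

```text
time_s: 7.78
ee_pos: [0.437, -0.0202, 0.2152]
orientation: [[-0.981, 0.195, 0.005], [0.195, 0.981, 0.004], [-0.004, 0.005, -1.0]]
contact_force: [-1.8, 0.6, 2.2]
grip_width: 0.0001
```

Contact with about 2 N. Go on slowly.

>>> send_rows:
  targets:
    - [0,0,4,0,0,0,0]
    - [0,0,4,0,0,0,0]
    - [0,0,4,0,0,0,0]
    - [0,0,4,0,0,0,0]

```text
time_s: 8.28
ee_pos: [0.437, -0.0201, 0.1986]
orientation: [[-0.981, 0.195, 0.006], [0.195, 0.981, 0.004], [-0.005, 0.005, -1.0]]
contact_force: [-1.8, 0.1, 1.9]
grip_width: 0.0001
```

>>> send_rows:
  targets:
    - [0,0,2.5,0,0,0,0]
    - [0,0,2,0,0,0,0]

```text
time_s: 8.52
ee_pos: [0.4369, -0.0201, 0.1936]
orientation: [[-0.981, 0.195, 0.005], [0.195, 0.981, 0.004], [-0.004, 0.005, -1.0]]
contact_force: [-2.0, 1.2, 1.8]
grip_width: 0.0002
```

>>> send_rows:
  targets:
    - [0,0,1.5,0,0,0,0]
    - [0,0,1,0,0,0,0]

```text
time_s: 8.78
ee_pos: [0.4369, -0.0201, 0.1912]
orientation: [[-0.981, 0.195, 0.005], [0.195, 0.981, 0.004], [-0.005, 0.005, -1.0]]
contact_force: [-3.8, -0.0, 10.1]
grip_width: -0.0004
```

>>> send_rows:
  targets:
    - [0,0,0.7,0,0,0,0]
    - [0,0,0.7,0,0,0,0]

```text
time_s: 9.02
ee_pos: [0.4369, -0.02, 0.1913]
orientation: [[-0.981, 0.195, 0.007], [0.195, 0.981, 0.004], [-0.006, 0.005, -1.0]]
contact_force: [-2.7, 1.2, 7.6]
grip_width: -0.0005
```

>>> send_rows:
  targets:
    - [0,0,-8,0,0,0,0]
    - [0,0,-20,0,0,0,0]
    - [-16,-2,-25,0,0,0.005,30]
    - [-20,-2,-25,0,0,0,60]
    - [-20,-2,-20,0,0,0,60]
    - [-8,-2,0,0,0,0,60]
    - [0,0,0,0,0,0,60]
    - [0,0,0,0,0,0,60]

```text
time_s: 10.02
ee_pos: [0.4991, -0.0416, 0.2923]
orientation: [[-0.98, 0.2, 0.007], [0.2, 0.98, 0.004], [-0.007, 0.005, -1.0]]
contact_force: [-0.3, 0.5, -0.3]
grip_width: 0.0511
```

```bash
python3 - <<'E'
from h import *
s=state();p=read_camera('wrist');save(p,'w3.png');V=wristV(p,s)
print(s['ee_pos'],s['orientation'],s['time_s'],s['grip_width'])
np.savez('w3.npz',V=V,K=p['intrinsics'],D=p['D'],f=p['frame'])
print(proj(p,[.505,-.034,.176],V))
E
```

```text
[ 0.49905028 -0.04156472  0.29233111] [[-0.97986908  0.19950467  0.00738006]
 [ 0.19953465  0.97988426  0.00357089]
 [-0.00651919  0.00497158 -0.99996639]] 10.025 0.05107170003372236
[[264.58629272 184.83848285]]
```

View pics/w3.png

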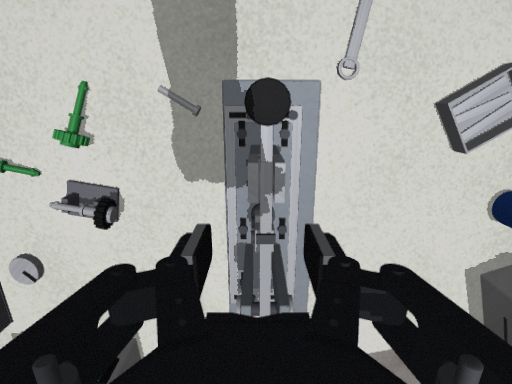

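```bash
python3 - <<'E'
import cv2
a=cv2.imread('pics/w3.png'); b=a[75:250,220:325]; cv2.imwrite('pics/w3a.png',cv2.convertScaleAbs(cv2.resize(b,None,fx=6,fy=3.4,interpolation=cv2.INTER_CUBIC),alpha=1.3))
b=a[150:215,230:305]; cv2.imwrite('pics/w3b.png',cv2.convertScaleAbs(cv2.resize(b,None,fx=10,fy=9,interpolation=cv2.INTER_CUBIC),alpha=1.3))
E
```

```text
(no output)
```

View pics/w3a.png

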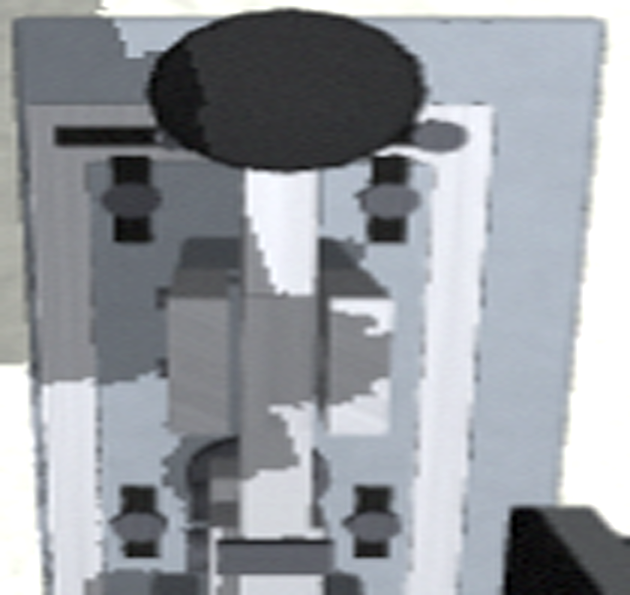

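View pics/w3b.png

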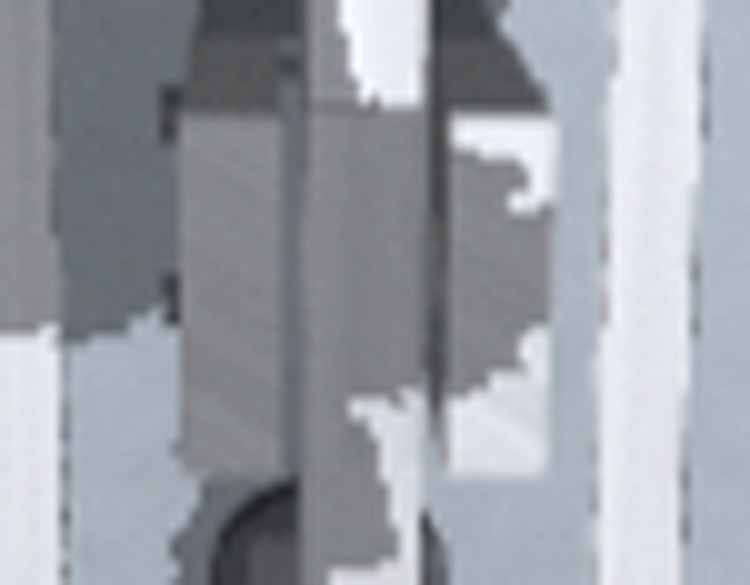

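```bash
python3 - <<'E'
from h import *
q=np.load('w3.npz');p=dict(intrinsics=q['K'],D=q['D']);V=q['V']
def px(u): return (np.array(u)+.5)/[10,9]-.5+[230,150]
c=atz(p,px([(181,113),(556,113),(547,475),(181,475)]),.176,V); print(c.round(4)); print('fork',c.mean(0))
for a,b in [(0,1),(1,2),(2,3),(3,0)]: print(np.linalg.norm(c[a]-c[b]).round(4), np.degrees(np.arctan2(*(c[b]-c[a])[[1,0]])))
# knob top center z .191
def px2(u): return (np.array(u)+.5)/[6,3.4]-.5+[220,75]
k=atz(p,px2([(287,90)]),.191,V)[0];print('knob',k)
d=c.mean(0)-k;print(np.linalg.norm(d[:2]),np.degrees(np.arctan2(d[1],d[0])))
# plate edge corners z=.024
e=atz(p,px2([(14,18),(604,18),(555,505),(48,590)]),.024,V);print(e.round(4),[np.degrees(np.arctan2(*(e[b]-e[a])[[1,0]])) for a,b in [(0,1),(1,2),(0,3)]])
a=atz(p,[(76,190),(100,219)],.042,V)
# blade edges z: axis .16+13=.173
f=atz(p,px([(302,113),(427,113),(418,380),(302,475)]),.173,V);print(f.round(4))
E
```

```text
[[ 0.4798 -0.0454  0.176 ]
 [ 0.4869 -0.0106  0.176 ]
 [ 0.5266 -0.0184  0.176 ]
 [ 0.5193 -0.0538  0.176 ]]
fork [ 0.5031457  -0.03206218  0.176     ]
0.0355 78.46514276684502
0.0404 -11.133701681049587
0.0362 -101.60697548914771
0.0403 167.94776368151
knob [ 0.42923677 -0.01719618  0.191     ]
0.07538917322512131 -11.372695589244538
[[ 0.3874 -0.0668  0.024 ]
 [ 0.4145  0.0678  0.024 ]
 [ 0.627   0.0249  0.024 ]
 [ 0.6433 -0.1187  0.024 ]] [np.float64(78.6291876021502), np.float64(-11.424849326841674), np.float64(-11.457660247728557)]
[[ 0.4827 -0.0343  0.173 ]
 [ 0.4851 -0.0225  0.173 ]
 [ 0.5142 -0.0289  0.173 ]
 [ 0.5227 -0.0423  0.173 ]]
```

```bash
python3 - <<'E'
from h import *
plan([.530,-.30,.20],Rdown(69),36,vmm=45)
E
```

```text
7 rows
[[-11.6, -35.4, 13.1, 0.0008, 0.0009, 0.0237, 36], [-12.5, -35.1, 13.1, 0.0008, 0.0009, 0.0237, 36], [-13.3, -34.8, 13.1, 0.0008, 0.0009, 0.0237, 36], [-14.1, -34.4, 13.1, 0.0008, 0.0009, 0.0237, 36], [-15.0, -34.1, 13.1, 0.0008, 0.0009, 0.0237, 36], [-15.8, -33.7, 13.2, 0.0008, 0.0009, 0.0237, 36], [-16.6, -33.3, 13.2, 0.0008, 0.0009, 0.0237, 36]]
```

>>> send_rows:
  targets:
    - [-11.6,-35.4,5,0,0,0.024,36]
    - [-12.5,-35.1,8,0,0,0.024,36]
    - [-13.3,-34.8,15,0,0,0.024,36]
    - [-14,-34.4,16,0,0,0.024,36]
    - [-15,-34,16,0,0,0.024,36]
    - [-15.8,-33.7,16,0,0,0.024,36]
    - [-16.6,-33.3,16,0,0,0.024,36]
    - [0,0,0,0,0,0,36]
    - [0,0,0,0,0,0,36]

```text
time_s: 11.2
ee_pos: [0.5262, -0.304, 0.1945]
orientation: [[-0.932, 0.362, 0.005], [0.362, 0.932, 0.006], [-0.003, 0.008, -1.0]]
contact_force: [-0.3, 0.3, 0.3]
grip_width: 0.0309
```

```bash
python3 - <<'E'
from h import *
s=state();p=read_camera('wrist');V=wristV(p,s)
print(s['ee_pos'],s['orientation'],s['time_s'],s['grip_width'])
np.savez('w4.npz',V=V,K=p['intrinsics'],D=p['D'],f=p['frame'])
print(proj(p,[[.5256,-.3194,.042],[0.5382,-0.2868,.042]],V)); save(p,'w4.png')
c=proj(p,[.5256,-.3194,.042],V)[0].astype(int);x0,y0=c[0]-70,c[1]-45;print(x0,y0)
cv2.imwrite('pics/w4a.png',cv2.convertScaleAbs(cv2.resize(p['frame'][y0:y0+90,x0:x0+140],None,fx=5.5,fy=5.5,interpolation=cv2.INTER_CUBIC),alpha=1.5))
E
```

```text
[ 0.52615392 -0.30400249  0.19445599] [[-0.93206372  0.36225672  0.00522378]
 [ 0.36228466  0.93204745  0.00611347]
 [-0.00265416  0.00759064 -0.99996767]] 11.2 0.03094782043385405
[[241.85594146 177.15374461]
 [273.73777974 177.04268632]]
171 132
```

View pics/w4a.png

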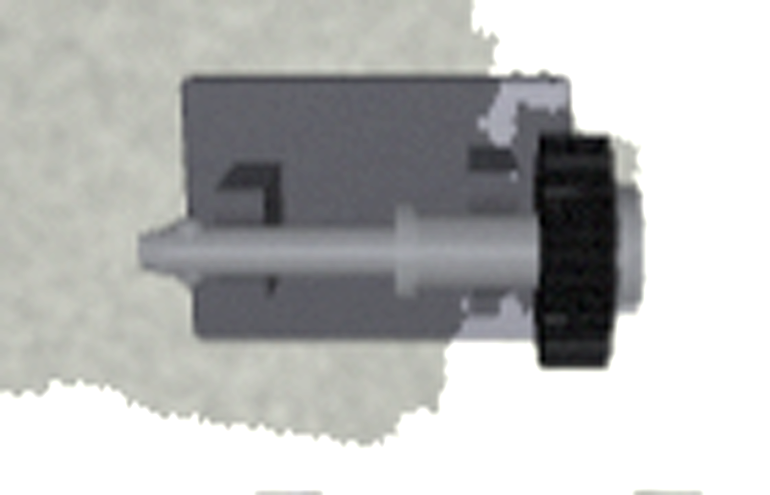

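```bash
python3 - <<'E'
from h import *
q=np.load('w4.npz');p=dict(intrinsics=q['K'],D=q['D'])
u=(np.array([(138,251),(396,251),(539,251),(613,250),(642,250)])+.5)/5.5-.5+[171,132]
w=atz(p,u,.042,q['V']);print(w.round(4))
d=w[-1]-w[0];print(np.degrees(np.arctan2(d[1],d[0])),np.linalg.norm(w-w[0],axis=1))
y=d/np.linalg.norm(d);print('origin',np.mean([w[0]+.051*y,w[1],w[2]-.028*y,w[4]-.048*y],axis=0))
E
```

```text
[[ 0.5072 -0.3666  0.042 ]
 [ 0.526  -0.3187  0.042 ]
 [ 0.5363 -0.2921  0.042 ]
 [ 0.5415 -0.2783  0.042 ]
 [ 0.5436 -0.2729  0.042 ]]
68.76946028812789 [0.         0.05143747 0.07993858 0.09470676 0.10050249]
origin [ 0.52602992 -0.31840176  0.042     ]
```

```bash
python3 - <<'E'
from h import *
plan([.5393,-.2844,.09],Rdown(68.8),33,vmm=30)
E
```

```text
4 rows
[[-1.2, 5.5, 26.1, 0.0019, 0.0006, -0.0001, 33], [-1.2, 5.6, 26.1, 0.0019, 0.0006, -0.0001, 33], [-1.3, 5.6, 26.1, 0.0019, 0.0006, -0.0001, 33], [-1.3, 5.7, 26.1, 0.0019, 0.0006, -0.0001, 33]]
```

>>> send_rows:
  targets:
    - [-1.2,5.5,26,0.002,0,0,33]
    - [-1.2,5.6,26,0.002,0,0,33]
    - [-1.3,5.6,26,0.002,0,0,33]
    - [-1.3,5.7,26,0.002,0,0,33]
    - [0,0,0,0,0,0,33]
    - [0,0,0,0,0,0,33]

```text
time_s: 12.0
ee_pos: [0.5416, -0.2792, 0.0942]
orientation: [[-0.935, 0.355, 0.01], [0.355, 0.935, -0.005], [-0.011, -0.001, -1.0]]
contact_force: [-0.2, 0.9, 0.9]
grip_width: 0.0281
```

```bash
python3 - <<'E'
from h import *
s=state();print(s['orientation'],s['joints'],s['joint_vel'])
plan([.5393,-.2844,.0505],Rdown(68.8),33,vmm=10)
E
```

```text
[[-0.93467992  0.35536038  0.00961531]
 [ 0.35532517  0.93472824 -0.00520861]
 [-0.01083864 -0.00145183 -0.99994021]] [-2.72704563e+01  1.19184489e+01  2.68628393e+00  8.01413995e+01
 -1.28368398e-02 -6.45542140e+00] [ 0.5389812  -0.17297188 -0.58492161  0.1501125   0.03744639  0.05569078]
5 rows
[[0.2, -1.1, 8.7, -0.0003, 0.0022, 0.0013, 33], [0.1, -1.1, 8.7, -0.0003, 0.0022, 0.0013, 33], [0.1, -1.1, 8.7, -0.0003, 0.0022, 0.0013, 33], [0.1, -1.1, 8.7, -0.0003, 0.0022, 0.0013, 33], [0.1, -1.1, 8.7, -0.0003, 0.0022, 0.0013, 33]]
```

>>> send_rows:
  targets:
    - [0.2,-3,4,0,0.005,0.003,33]
    - [0.2,-2.5,4,0,0.005,0.003,33]
    - [0,0,4,0,0,0,33]
    - [0,0,0,0,0,0,33]

```text
time_s: 12.5
ee_pos: [0.5399, -0.2856, 0.0843]
orientation: [[-0.932, 0.362, 0.003], [0.362, 0.932, -0.003], [-0.004, -0.002, -1.0]]
contact_force: [-0.2, 0.4, 0.8]
grip_width: 0.0285
```

```bash
python3 - <<'E'
from h import *
s=state();print(s['orientation'])
plan([.5393,-.2844,.0505],Rdown(68.8),33,vmm=10)
E
```

```text
[[-0.93223358  0.36184462  0.00300492]
 [ 0.36183545  0.9322365  -0.00319675]
 [-0.00395803 -0.00189283 -0.99999038]]
4 rows
[[0.3, 0.2, 8.4, -0.0005, 0.001, -0.0001, 33], [0.3, 0.2, 8.4, -0.0005, 0.001, -0.0001, 33], [0.3, 0.2, 8.4, -0.0005, 0.001, -0.0001, 33], [0.3, 0.2, 8.4, -0.0005, 0.001, -0.0001, 33]]
```

>>> send_rows:
  targets:
    - [0.3,0.2,9,0,0.001,0,33]
    - [0.3,0.2,9,0,0.001,0,33]
    - [0.3,0.2,9,0,0.001,0,33]
    - [0.2,0.2,5,0,0.001,0,33]
    - [0,0,1,0,0,0,33]

```text
time_s: 13.12
ee_pos: [0.5391, -0.2844, 0.0488]
orientation: [[-0.932, 0.362, -0.001], [0.362, 0.932, -0.002], [0.001, -0.002, -1.0]]
contact_force: [-1.0, 0.3, 5.9]
grip_width: 0.0281
```

```bash
python3 - <<'E'
from h import *
s=state();print(s['orientation'],s['contact_force'])
plan([.5393,-.2844,.0505],Rdown(68.8),33,vmm=10)
p=read_camera('wrist');save(p,'w5.png')
E
```

```text
[[-9.32241702e-01  3.61834160e-01 -1.20424462e-03]
 [ 3.61835719e-01  9.32240611e-01 -1.53457277e-03]
 [ 5.67384895e-04 -1.86633144e-03 -9.99998097e-01]] [-1.03235065  0.32937131  5.93067766]
1 rows
[[-0.2, 0.1, -1.7, -0.0019, -0.0006, -0.0002, 33]]
```

View pics/w5.png

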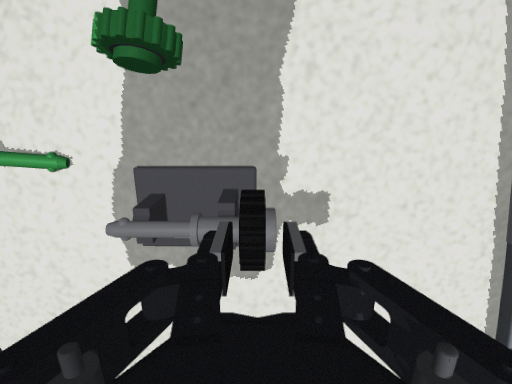

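>>> send_rows:
  targets:
    - [0,0,-1.8,0,0,0,33]
    - [0,0,0,0,0,0,26]
    - [0,0,0,0,0,0,20]
  grip_force: 30

```text
time_s: 13.55
ee_pos: [0.5392, -0.2846, 0.0513]
orientation: [[-0.932, 0.362, -0.001], [0.362, 0.932, -0.002], [-0.0, -0.002, -1.0]]
contact_force: [-0.1, -0.9, -0.4]
grip_width: 0.0176
```

>>> send_rows:
  targets:
    - [0,0,0,0,0,0,0]
    - [0,0,0,0,0,0,0]
    - [0,0,0,0,0,0,0]
    - [0,0,0,0,0,0,0]
  grip_force: 30

```text
time_s: 14.05
ee_pos: [0.5392, -0.2846, 0.0513]
orientation: [[-0.932, 0.362, -0.001], [0.362, 0.932, -0.002], [0.0, -0.002, -1.0]]
contact_force: [-0.2, 0.3, -0.0]
grip_width: 0.0131
```

```bash
python3 - <<'E'
from h import *
s=state();p=read_camera('wrist');save(p,'w6.png')
cv2.imwrite('pics/w6a.png',cv2.convertScaleAbs(cv2.resize(p['frame'][150:300,90:340],None,fx=3.2,fy=3.2,interpolation=cv2.INTER_CUBIC),alpha=1.8))
E
```

```text
(no output)
```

View pics/w6a.png

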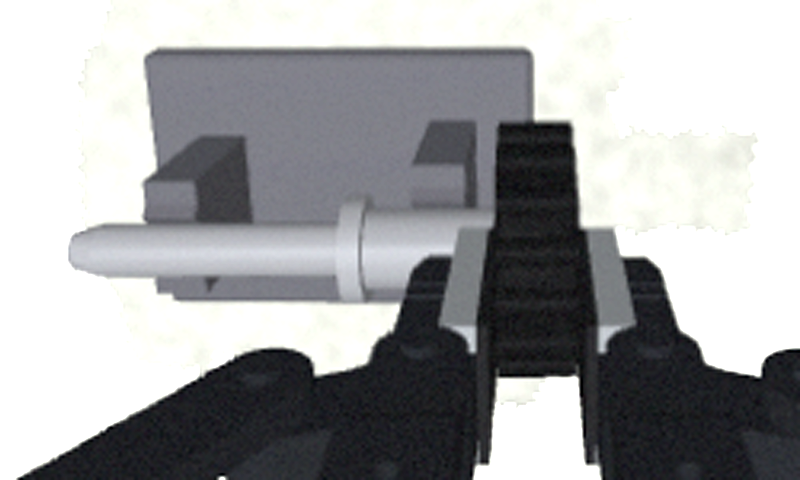

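>>> send_rows:
  targets:
    - [0,0,0,0,0,0,0]
    - [0,0,-4,0,0,0,0]
    - [0,0,-8,0,0,0,0]
    - [0,0,-15,0,0,0,0]
    - [0,0,-25,0,0,0,0]
    - [0,0,-25,0,0,0,0]
    - [0,0,0,0,0,0,0]
    - [0,0,0,0,0,0,0]
  grip_force: 60

```text
time_s: 15.1
ee_pos: [0.5394, -0.2842, 0.1333]
orientation: [[-0.932, 0.362, 0.0], [0.362, 0.932, -0.002], [-0.001, -0.002, -1.0]]
contact_force: [-0.7, -0.1, -2.1]
grip_width: 0.0123
```

```bash
python3 - <<'E'
from h import *
s=state();p=read_camera('wrist');save(p,'w7.png')
print(s['ee_pos'],s['orientation'],s['contact_force'],s['torque'],s['grip_width'])
np.savez('w7.npz',V=wristV(p,s),K=p['intrinsics'],D=p['D'],f=p['frame'])
cv2.imwrite('pics/w7a.png',cv2.convertScaleAbs(cv2.resize(p['frame'][150:300,90:340],None,fx=3.2,fy=3.2,interpolation=cv2.INTER_CUBIC),alpha=1.5))
p=read_camera('scene');save(p,'s7.png');u=proj(p,s['ee_pos'])[0].astype(int)
cv2.imwrite('pics/s7a.png',cv2.resize(p['frame'][u[1]-50:u[1]+50,u[0]-60:u[0]+60],None,fx=6,fy=6,interpolation=cv2.INTER_CUBIC))
E
```

```text
[ 0.53940446 -0.28422755  0.13326548] [[-9.32266765e-01  3.61771554e-01  1.45291155e-04]
 [ 3.61770614e-01  9.32265124e-01 -1.93931574e-03]
 [-8.37039145e-04 -1.75539754e-03 -9.99998109e-01]] [-0.66645582 -0.09012902 -2.06585948] [ 0.04987565  0.00855117 -0.00547332] 0.012257321179912321
```

View pics/w7a.png

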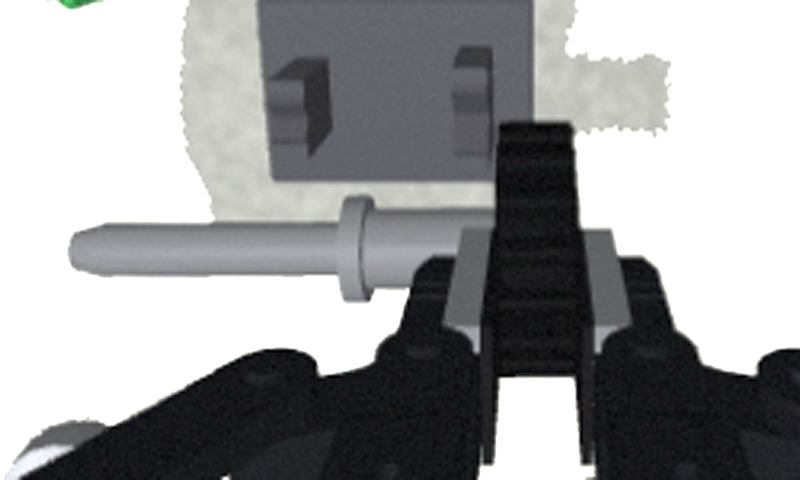

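View pics/s7a.png

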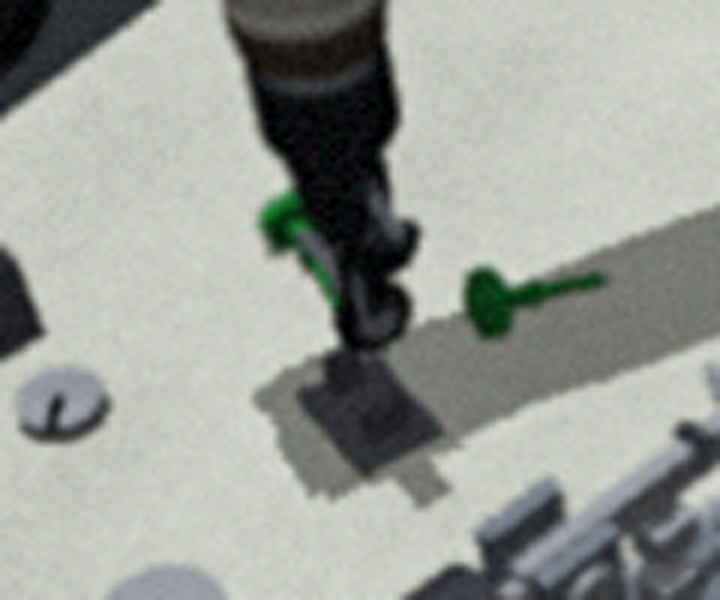

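```bash
python3 - <<'E'
from h import *
q=np.load('w7.npz');p=dict(intrinsics=q['K'],D=q['D']);V=q['V']
T=np.eye(4);s=state();T[:3,:3]=s['orientation'];T[:3,3]=s['ee_pos'];Ti=np.linalg.inv(T)
z=s['ee_pos'][2]-.0093
u=(np.array([(70,252),(110,(224+277)/2),(300,(223+275)/2),(372,248)])+.5)/3.2-.5+[90,150]
w=atz(p,u,z,V); print((Ti@np.c_[w,np.ones(4)].T).T[:,:3].round(4))
# predicted px of pin pts in tool frame, axis x=0,z=+.0093, origin y=-.0355
P=np.array([[0,-.0355-.051,.0093],[0,-.0355,.0093],[0.010,-.0355,.0093],[-.010,-.0355,.0093],[0,-.0355+.028,.0093],[0.022,-.0355+.035,.0093],[-.022,-.0355+.035,.0093]])
pw=(T@np.c_[P,np.ones(len(P))].T).T[:,:3]
print(((proj(p,pw,V)-[90,150]+.5)*3.2-.5).round(0))
E
```

```text
[[-0.001  -0.0869  0.0095]
 [-0.0007 -0.0791  0.0094]
 [-0.0001 -0.043   0.0094]
 [ 0.0001 -0.0295  0.0094]]
[[ 71. 247.]
 [340. 249.]
 [336. 198.]
 [343. 297.]
 [490. 249.]
 [527. 136.]
 [528. 353.]]
```

```bash
python3 - <<'E'
from h import *
s=state()
plan([.5394,-.2842,.27],Rdown(68.8),0,vmm=45)
s=dict(s);s['ee_pos']=np.array([.5394,-.2842,.27]);s['orientation']=Rdown(68.8)
plan([.532,.105,.27],Rdown(78.0),0,vmm=40,s=s)
E
```

```text
4 rows
[[-0.0, -0.1, -34.2, -0.0004, 0.0001, -0.0, 0], [-0.0, -0.0, -34.2, -0.0004, 0.0001, -0.0, 0], [-0.0, -0.0, -34.2, -0.0004, 0.0001, -0.0, 0], [-0.0, -0.0, -34.2, -0.0004, 0.0001, -0.0, 0]]
10 rows
[[14.8, 36.0, 0.0, 0.0, 0.0, -0.0161, 0], [14.2, 36.3, 0.0, 0.0, 0.0, -0.0161, 0], [13.6, 36.5, 0.0, 0.0, 0.0, -0.0161, 0], [13.0, 36.7, 0.0, 0.0, 0.0, -0.0161, 0], [12.4, 36.9, 0.0, 0.0, 0.0, -0.0161, 0], [11.8, 37.1, 0.0, 0.0, 0.0, -0.0161, 0], [11.2, 37.3, 0.0, 0.0, 0.0, -0.0161, 0], [10.6, 37.4, 0.0, 0.0, 0.0, -0.0161, 0], [10.0, 37.6, 0.0, 0.0, 0.0, -0.0161, 0], [9.4, 37.8, 0.0, 0.0, 0.0, -0.0161, 0]]
```

>>> send_rows:
  targets:
    - [0,0,-30,0,0,0,0]
    - [0,0,-36,0,0,0,0]
    - [0,0,-36,0,0,0,0]
    - [0,0,-30,0,0,0,0]
    - [0,0,0,0,0,0,0]

```text
time_s: 15.82
ee_pos: [0.5381, -0.2833, 0.2627]
orientation: [[-0.932, 0.362, -0.008], [0.362, 0.932, 0.002], [0.009, -0.001, -1.0]]
contact_force: [0.7, -0.2, -2.4]
grip_width: 0.0126
```

>>> send_rows:
  targets:
    - [14.8,36.0,0.0,0.0,0.0,-0.016,0]
    - [14.2,36.3,0.0,0.0,0.0,-0.016,0]
    - [13.6,36.5,0.0,0.0,0.0,-0.016,0]
    - [13.0,36.7,0.0,0.0,0.0,-0.016,0]
    - [12.4,36.9,0.0,0.0,0.0,-0.016,0]
    - [11.8,37.1,0.0,0.0,0.0,-0.016,0]
    - [11.2,37.3,0.0,0.0,0.0,-0.016,0]
    - [10.6,37.4,0.0,0.0,0.0,-0.016,0]
    - [10.0,37.6,0.0,0.0,0.0,-0.016,0]
    - [9.4,37.8,0.0,0.0,0.0,-0.016,0]

```text
time_s: 17.08
ee_pos: [0.5263, 0.1156, 0.2419]
orientation: [[-0.977, 0.208, -0.033], [0.208, 0.978, 0.005], [0.033, -0.002, -0.999]]
contact_force: [0.1, -0.2, -1.2]
grip_width: 0.0122
```

>>> send_rows:
  targets:
    - [0,0,0,0,0,0,0]
    - [0,0,0,0,0,0,0]

```text
time_s: 17.32
ee_pos: [0.5252, 0.1175, 0.238]
orientation: [[-0.978, 0.205, -0.038], [0.205, 0.979, 0.004], [0.038, -0.004, -0.999]]
contact_force: [-1.0, -0.2, -1.2]
grip_width: 0.0121
```

```bash
python3 - <<'E'
from h import *
s=state();print(s['orientation'],s['grip_width'],s['joints'])
plan([.5273,.0870,.1693],Rdown(78.0),0,vmm=30)
E
```

```text
[[-0.97805415  0.20488413 -0.03784924]
 [ 0.20486999  0.97877978  0.0042934 ]
 [ 0.03792572 -0.003555   -0.99927424]] 0.012087877293466815 [12.23418844  5.64025783 11.50369235 97.93126153  0.69996836 24.04821197]
3 rows
[[-3.6, -9.7, 22.8, -0.0012, -0.0126, 0.001, 0], [-3.3, -9.7, 22.8, -0.0012, -0.0126, 0.001, 0], [-3.1, -9.8, 22.9, -0.0012, -0.0126, 0.001, 0]]
```

```bash
python3 - <<'E'
from h import *
plan([.5330,.1149,.1693],Rdown(78.0),0,vmm=20)
E
```

```text
4 rows
[[-2.7, -0.2, 17.1, -0.0009, -0.0095, 0.0008, 0], [-2.5, -0.2, 17.1, -0.0009, -0.0095, 0.0008, 0], [-2.4, -0.2, 17.1, -0.0009, -0.0095, 0.0008, 0], [-2.2, -0.2, 17.1, -0.0009, -0.0095, 0.0008, 0]]
```

>>> send_rows:
  targets:
    - [-2.7,-0.2,17,0,-0.0095,0,0]
    - [-2.5,-0.2,17,-0.001,-0.0095,0.001,0]
    - [-2.4,-0.2,17,-0.001,-0.0095,0.001,0]
    - [-2.2,-0.2,17,-0.001,-0.0095,0.001,0]
    - [0,0,0,0,0,0,0]
    - [0,0,0,0,0,0,0]

```text
time_s: 18.08
ee_pos: [0.5325, 0.1087, 0.1644]
orientation: [[-0.976, 0.216, -0.003], [0.216, 0.976, -0.002], [0.002, -0.003, -1.0]]
contact_force: [0.4, 0.1, -1.0]
grip_width: 0.0122
```

```bash
cat > look.py <<'E'
from h import *
import sys
n=sys.argv[1]
s=state();p=read_camera('wrist');save(p,n+'.png')
print(s['ee_pos'].round(5),s['orientation'].round(4).tolist(),s['contact_force'].round(1),s['grip_width'],s['time_s'])
np.savez(n+'.npz',V=wristV(p,s),K=p['intrinsics'],D=p['D'],f=p['frame'],e=s['ee_pos'],R=s['orientation'])
cv2.imwrite('pics/'+n+'a.png',cv2.convertScaleAbs(cv2.resize(p['frame'][150:300,90:340],None,fx=3.2,fy=3.2,interpolation=cv2.INTER_CUBIC),alpha=1.5))
E
python3 look.py w8
```

```text
[0.53252 0.1087  0.16441] [[-0.9765, 0.2155, -0.003], [0.2155, 0.9765, -0.0024], [0.0024, -0.003, -1.0]] [ 0.4  0.1 -1. ] 0.012179155954258548 18.075
```

View pics/w8.png

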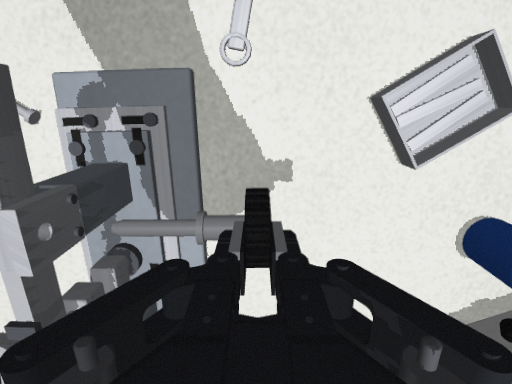

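View pics/w8a.png

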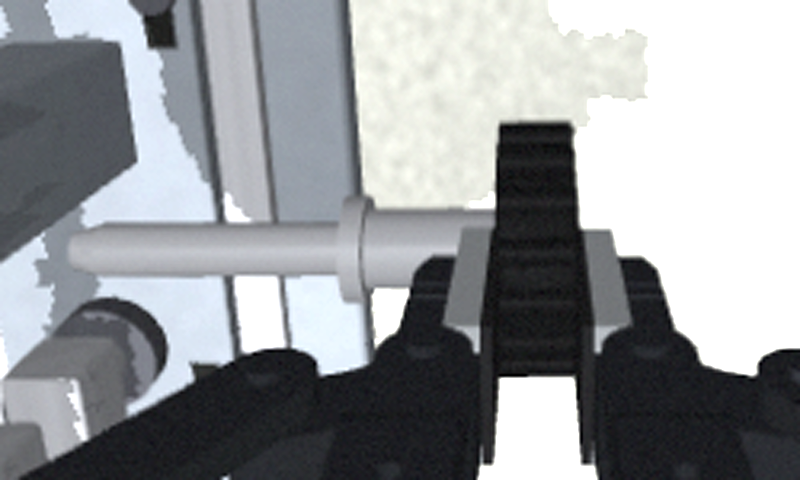

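```bash
python3 - <<'E'
from h import *
q=np.load('w8.npz');cv2.imwrite('pics/w8b.png',cv2.resize(q['f'][175:295,0:110],None,fx=6,fy=5,interpolation=cv2.INTER_CUBIC))
p=dict(intrinsics=q['K'],D=q['D'])
F=np.array([.5031,-.0321,.16]);y=np.array([np.cos(np.radians(78.5)),np.sin(np.radians(78.5)),0]);x=np.array([y[1],-y[0],0])
print(((proj(p,[F+.018*y,F+.018*y+.02*x+[0,0,.016],F+.018*y-.02*x+[0,0,.016]],q['V'])-[0,175]+.5)*[6,5]-.5).round(1))
E
```

```text
[[269.1 285. ]
 [197.5 507.9]
 [ 85.5 174.1]]
```

View pics/w8b.png

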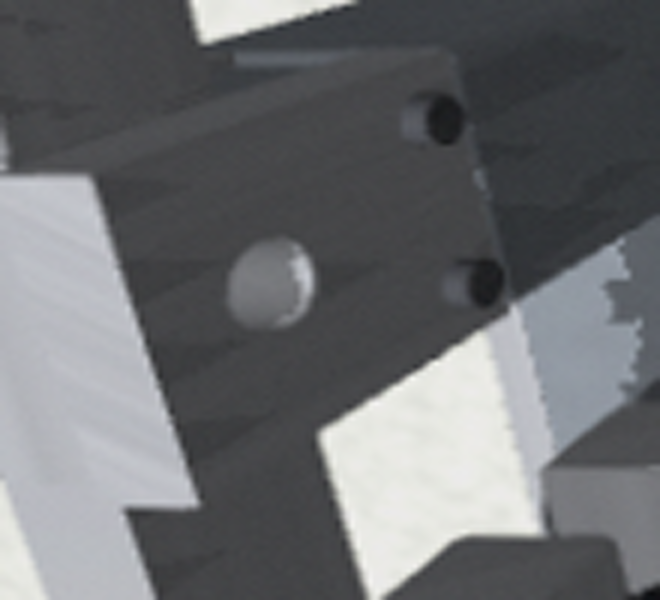

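```bash
cat > ins.py <<'E'
from h import *
import sys
F=np.array([.5031,-.0321,.1693]);y=np.array([np.cos(np.radians(78.5)),np.sin(np.radians(78.5)),0])
L=float(sys.argv[1])/1e3
s=state();d=s['ee_pos']-F; xw=np.array([y[1],-y[0],0])
print('L %.1f lat(+xt) %.2f dz %.2f'%(d@y*1e3,d@xw*1e3-.3,d[2]*1e3),'yaw %.2f'%np.degrees(np.arctan2(s['orientation'][1,1],s['orientation'][0,1])),'tilt',s['orientation'][2,:2].round(4),'F',s['contact_force'].round(1),'T',s['torque'].round(3),'w',round(s['grip_width'],4),s['time_s'])
plan(F+L*y+.0003*xw,Rdown(77.8),0,vmm=float(sys.argv[2]),wmax=.02)
E
python3 ins.py 125 6
```

```text
L 143.9 lat(+xt) 0.46 dz -4.91 yaw 77.56 tilt [ 0.0024 -0.0031] F [ 0.4  0.5 -1.2] T [-0.005 -0.032 -0.026] w 0.0125 18.125
4 rows
[[0.0, -4.7, -1.2, -0.0008, -0.0006, -0.001, 0], [0.0, -4.7, -1.2, -0.0008, -0.0006, -0.001, 0], [0.1, -4.7, -1.2, -0.0008, -0.0006, -0.001, 0], [0.1, -4.7, -1.2, -0.0008, -0.0006, -0.001, 0]]
```

>>> send_rows:
  targets:
    - [0,-4.7,-1.2,-0.001,-0.001,-0.001,0]
    - [0,-4.7,-1.2,-0.001,-0.001,-0.001,0]
    - [0.1,-4.7,-1.2,-0.001,0,-0.001,0]
    - [0.1,-4.7,-1.2,-0.001,0,-0.001,0]
    - [0,0,0,0,0,0,0]
    - [0,0,0,0,0,0,0]

```text
time_s: 18.88
ee_pos: [0.5287, 0.0889, 0.1713]
orientation: [[-0.977, 0.212, 0.002], [0.212, 0.977, 0.002], [-0.002, 0.002, -1.0]]
contact_force: [-0.1, -0.9, -1.4]
grip_width: 0.0118
```

```bash
python3 look.py w9; python3 ins.py 112 5
```

```text
[0.52867 0.08891 0.17129] [[-0.9774, 0.2116, 0.0023], [0.2116, 0.9774, 0.0017], [-0.0019, 0.0021, -1.0]] [-0.1 -0.9 -1.4] 0.011810085853591492 18.875
L 123.7 lat(+xt) 0.63 dz 2.00 yaw 77.79 tilt [-0.0019  0.0021] F [-0.2  0.3 -1.4] T [0.025 0.037 0.018] w 0.012 18.925
3 rows
[[0.2, -3.9, 0.7, 0.0007, 0.0006, -0.0001, 0], [0.2, -3.9, 0.7, 0.0007, 0.0006, -0.0001, 0], [0.2, -3.9, 0.7, 0.0007, 0.0006, -0.0001, 0]]
```

View pics/w9.png

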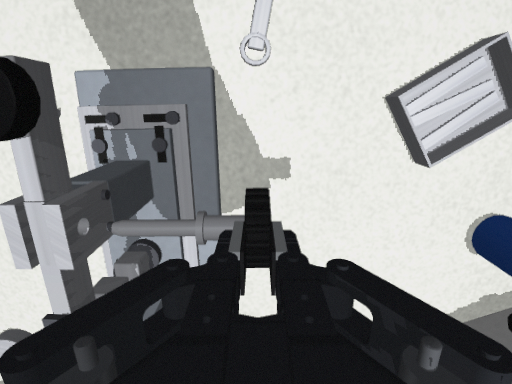

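>>> send_rows:
  targets:
    - [0.6,-2,2,0.002,0.002,0,0]
    - [0,0,0,0,0,0,0]
    - [0,0,0,0,0,0,0]

```text
time_s: 19.3
ee_pos: [0.5275, 0.0872, 0.1689]
orientation: [[-0.977, 0.211, -0.001], [0.211, 0.977, -0.0], [0.001, -0.0, -1.0]]
contact_force: [0.9, -0.3, -1.7]
grip_width: 0.0125
```

```bash
python3 look.py w10; python3 ins.py 112 5; python3 - <<'E'
from h import *
q=np.load('w10.npz');cv2.imwrite('pics/w10b.png',cv2.resize(q['f'][170:290,50:150],None,fx=7,fy=5,interpolation=cv2.INTER_CUBIC))
p=dict(intrinsics=q['K'],D=q['D'])
F=np.array([.5031,-.0321,.16]);y=np.array([np.cos(np.radians(78.5)),np.sin(np.radians(78.5)),0]);x=np.array([y[1],-y[0],0])
P=[F+.018*y,F+.018*y+.02*x+[0,0,.016],F+.018*y-.02*x+[0,0,.016]]
R=q['R'];
for yy,xx in [(-.0869,-.0006),(-.0791,-.0006)]: P.append(q['e']+R@[xx,yy,.0093])
print(((proj(p,P,q['V'])-[50,170]+.5)*[7,5]-.5).round(1))
E
```

```text
[0.52752 0.08724 0.16886] [[-0.9775, 0.2111, -0.0007], [0.2111, 0.9775, -0.0], [0.0007, -0.0002, -1.0]] [ 0.9 -0.3 -1.7] 0.012478890397860066 19.3
L 121.8 lat(+xt) -0.19 dz -0.47 yaw 77.81 tilt [ 0.0008 -0.0002] F [-0.4  0.2 -1.7] T [ 0.    -0.071 -0.016] w 0.0121 19.35
2 rows
[[-0.2, -4.9, -0.2, -0.0001, -0.0004, 0.0001, 0], [-0.2, -4.9, -0.2, -0.0001, -0.0004, 0.0001, 0]]
[[240.5 295.7]
 [172.8 514.8]
 [ 67.1 185.2]
 [432.8 291.4]
 [521.6 291.9]]
```

View pics/w10b.png

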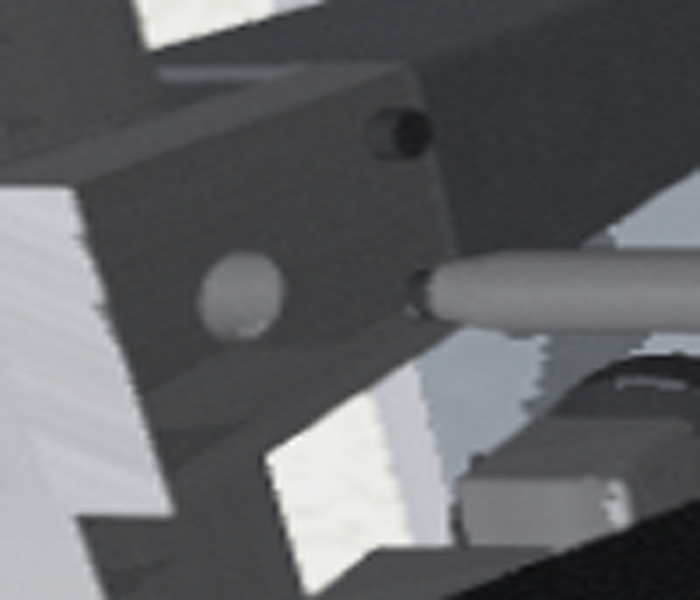

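>>> send_rows:
  targets:
    - [-0.2,-5,-0.4,0,0,0,0]
    - [0,-5,0,0,0,0,0]
    - [0,-4,0,0,0,0,0]
    - [0,0,0,0,0,0,0]

```text
time_s: 19.85
ee_pos: [0.5246, 0.0724, 0.1693]
orientation: [[-0.977, 0.211, -0.001], [0.211, 0.977, -0.0], [0.001, -0.0, -1.0]]
contact_force: [0.6, -0.2, -2.0]
grip_width: 0.012
```

```bash
python3 ins.py 100 2
```

```text
L 106.7 lat(+xt) -0.11 dz 0.03 yaw 77.81 tilt [ 0.0006 -0.0003] F [ 0.6 -0.2 -2. ] T [-0.001  0.02   0.031] w 0.012 19.85
4 rows
[[-0.0, -1.7, 0.0, -0.0001, -0.0002, 0.0, 0], [-0.0, -1.7, 0.0, -0.0001, -0.0002, 0.0, 0], [-0.0, -1.7, 0.0, -0.0001, -0.0002, 0.0, 0], [-0.0, -1.7, 0.0, -0.0001, -0.0002, 0.0, 0]]
```

>>> send_rows:
  targets:
    - [0,-2,0,0,0,0,0]
    - [0,-2,0,0,0,0,0]
    - [0,-2,0,0,0,0,0]
    - [0,-2,0,0,0,0,0]

```text
time_s: 20.35
ee_pos: [0.5228, 0.0643, 0.1693]
orientation: [[-0.977, 0.211, -0.001], [0.211, 0.977, 0.0], [0.001, -0.0, -1.0]]
contact_force: [0.5, 0.6, -2.4]
grip_width: 0.012
```

```bash
python3 ins.py 92 2;python3 look.py w11; python3 - <<'E'
from h import *
q=np.load('w11.npz');cv2.imwrite('pics/w11b.png',cv2.resize(q['f'][170:290,50:170],None,fx=6,fy=5,interpolation=cv2.INTER_CUBIC))
E
```

```text
L 98.4 lat(+xt) -0.17 dz 0.04 yaw 77.82 tilt [ 0.0005 -0.0001] F [ 0.5  0.6 -2.4] T [ 0.208 -0.197  0.028] w 0.012 20.35
4 rows
[[-0.1, -1.6, 0.0, -0.0, -0.0001, 0.0001, 0], [-0.1, -1.6, 0.0, -0.0, -0.0001, 0.0001, 0], [-0.1, -1.6, 0.0, -0.0, -0.0001, 0.0001, 0], [-0.1, -1.6, 0.0, -0.0, -0.0001, 0.0001, 0]]
[0.52284 0.06425 0.16934] [[-0.9775, 0.211, -0.0005], [0.211, 0.9775, 0.0001], [0.0005, -0.0001, -1.0]] [ 0.5  0.6 -2.4] 0.011981929419729542 20.35
```

View pics/w11b.png

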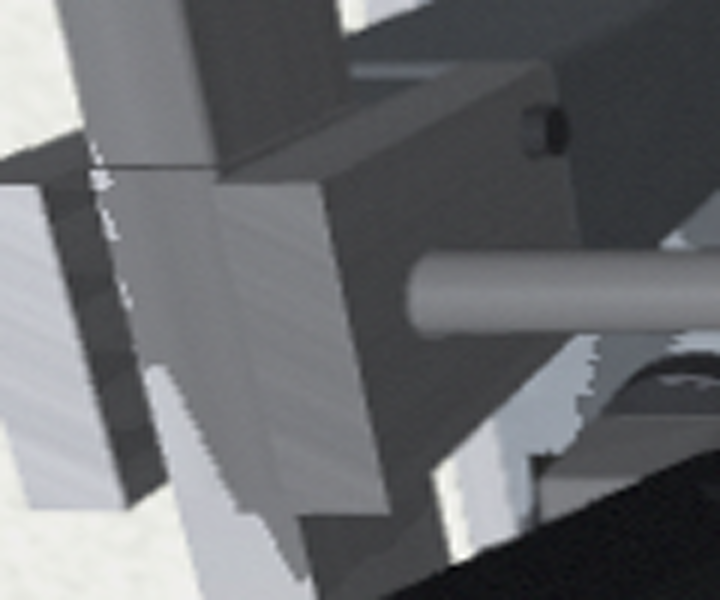

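>>> send_rows:
  targets:
    - [-0.1,-2,0,0,0,0,0]
    - [-0.1,-2,0,0,0,0,0]
    - [0,-2,0,0,0,0,0]

```text
time_s: 20.78
ee_pos: [0.5219, 0.058, 0.1693]
orientation: [[-0.978, 0.211, -0.0], [0.211, 0.978, 0.0], [0.0, 0.0, -1.0]]
contact_force: [0.1, 0.9, -1.8]
grip_width: 0.0124
```

```bash
python3 ins.py 86 2
```

```text
L 92.0 lat(+xt) 0.12 dz -0.03 yaw 77.83 tilt [0.0003 0.0001] F [ 0.1  0.9 -1.8] T [ 0.123 -0.247  0.079] w 0.0124 20.775
4 rows
[[0.0, -1.5, -0.0, 0.0, -0.0001, 0.0001, 0], [0.0, -1.5, -0.0, 0.0, -0.0001, 0.0001, 0], [0.0, -1.5, -0.0, 0.0, -0.0001, 0.0001, 0], [0.0, -1.5, -0.0, 0.0, -0.0001, 0.0001, 0]]
```

>>> send_rows:
  targets:
    - [0,-1.5,0,0,0,0,0]
    - [0,-1.5,0,0,0,0,0]
    - [0,-1.5,0,0,0,0,0]

```text
time_s: 21.15
ee_pos: [0.5209, 0.0534, 0.1692]
orientation: [[-0.978, 0.211, -0.0], [0.211, 0.978, 0.001], [0.0, 0.001, -1.0]]
contact_force: [0.4, 1.7, -2.7]
grip_width: 0.0122
```

```bash
python3 ins.py 82 2
```

```text
L 87.4 lat(+xt) 0.14 dz -0.06 yaw 77.83 tilt [0.0002 0.0006] F [ 0.4  1.7 -2.7] T [ 0.534 -0.272  0.065] w 0.0122 21.15
3 rows
[[0.0, -1.8, -0.0, 0.0002, -0.0001, 0.0002, 0], [0.0, -1.8, -0.0, 0.0002, -0.0001, 0.0002, 0], [0.0, -1.8, -0.0, 0.0002, -0.0001, 0.0002, 0]]
```

>>> send_rows:
  targets:
    - [0,-1.5,0,0,0,0,0]
    - [0,-1.5,0,0,0,0,0]
    - [0,-1.5,0,0,0,0,0]

```text
time_s: 21.52
ee_pos: [0.52, 0.0491, 0.169]
orientation: [[-0.978, 0.21, -0.0], [0.21, 0.978, 0.002], [0.001, 0.001, -1.0]]
contact_force: [1.5, 0.5, -4.3]
grip_width: 0.0124
```

```bash
python3 ins.py 78 2
```

```text
L 83.0 lat(+xt) 0.07 dz -0.35 yaw 77.86 tilt [0.0005 0.0015] F [ 1.5  0.5 -4.3] T [ 0.566 -0.408  0.128] w 0.0124 21.525
3 rows
[[0.0, -1.7, -0.1, 0.0005, -0.0002, 0.0003, 0], [0.0, -1.7, -0.1, 0.0005, -0.0002, 0.0003, 0], [0.0, -1.7, -0.1, 0.0005, -0.0002, 0.0003, 0]]
```

>>> send_rows:
  targets:
    - [0,-1.5,-0.2,0.0005,0,0,0]
    - [0,-1.5,-0.2,0.0005,0,0,0]
    - [0,-1.5,-0.1,0,0,0,0]

```text
time_s: 21.9
ee_pos: [0.519, 0.0444, 0.1693]
orientation: [[-0.978, 0.21, -0.0], [0.21, 0.978, 0.0], [0.001, 0.0, -1.0]]
contact_force: [1.6, 1.3, -4.8]
grip_width: 0.012
```

```bash
python3 ins.py 75 2
```

```text
L 78.1 lat(+xt) 0.05 dz 0.02 yaw 77.86 tilt [0.0006 0.0003] F [ 1.6  1.3 -4.8] T [ 0.625 -0.518  0.143] w 0.012 21.9
2 rows
[[0.0, -1.6, 0.0, 0.0002, -0.0003, 0.0005, 0], [0.0, -1.6, 0.0, 0.0002, -0.0003, 0.0005, 0]]
```

>>> send_rows:
  targets:
    - [0,-1.5,0,0,0,0,0]
    - [0,-1.5,0,0,0,0,0]
    - [0,-1.5,0,0,0,0,0]

```text
time_s: 22.28
ee_pos: [0.518, 0.0397, 0.1693]
orientation: [[-0.978, 0.21, -0.0], [0.21, 0.978, 0.0], [0.0, 0.0, -1.0]]
contact_force: [2.0, 1.3, -4.0]
grip_width: 0.0122
```

```bash
python3 ins.py 70 2
```

```text
L 73.3 lat(+xt) 0.03 dz 0.04 yaw 77.86 tilt [0.0005 0.0003] F [ 2.   1.3 -4. ] T [ 0.606 -0.523  0.099] w 0.0122 22.275
2 rows
[[-0.0, -1.7, 0.0, 0.0002, -0.0002, 0.0005, 0], [-0.0, -1.7, 0.0, 0.0002, -0.0002, 0.0005, 0]]
```

>>> send_rows:
  targets:
    - [0,-1.5,0,0,0,0,0]
    - [0,-1.5,0,0,0,0,0]
    - [0,-1.5,0,0,0,0,0]
    - [0,-1.5,0,0,0,0,0]

```text
time_s: 22.78
ee_pos: [0.5167, 0.0334, 0.1693]
orientation: [[-0.978, 0.21, -0.0], [0.21, 0.978, 0.0], [0.0, 0.0, -1.0]]
contact_force: [2.3, 2.3, -3.9]
grip_width: 0.0124
```

```bash
python3 ins.py 60 2
```

```text
L 66.9 lat(+xt) -0.05 dz 0.04 yaw 77.86 tilt [0.0005 0.0003] F [ 2.3  2.3 -3.9] T [ 0.589 -0.433  0.15 ] w 0.0124 22.775
4 rows
[[-0.0, -1.7, 0.0, 0.0001, -0.0001, 0.0003, 0], [-0.0, -1.7, 0.0, 0.0001, -0.0001, 0.0003, 0], [-0.0, -1.7, 0.0, 0.0001, -0.0001, 0.0003, 0], [-0.0, -1.7, 0.0, 0.0001, -0.0001, 0.0003, 0]]
```

>>> send_rows:
  targets:
    - [0,-1.5,0,0,0,0,0]
    - [0,-1.5,0,0,0,0,0]
    - [0,-1.5,0,0,0,0,0]
    - [0,-1.5,0,0,0,0,0]

```text
time_s: 23.28
ee_pos: [0.5154, 0.0271, 0.1693]
orientation: [[-0.978, 0.21, -0.0], [0.21, 0.978, 0.0], [0.0, 0.0, -1.0]]
contact_force: [2.0, 1.9, -3.9]
grip_width: 0.0118
```

```bash
python3 ins.py 54 1; python3 look.py w12
```

```text
L 60.5 lat(+xt) -0.09 dz 0.03 yaw 77.86 tilt [0.0005 0.0004] F [ 2.   1.9 -3.9] T [ 0.634 -0.522  0.094] w 0.0118 23.275
7 rows
[[-0.0, -0.9, 0.0, 0.0001, -0.0001, 0.0001, 0], [-0.0, -0.9, 0.0, 0.0001, -0.0001, 0.0001, 0], [-0.0, -0.9, 0.0, 0.0001, -0.0001, 0.0001, 0], [-0.0, -0.9, 0.0, 0.0001, -0.0001, 0.0001, 0], [-0.0, -0.9, 0.0, 0.0001, -0.0001, 0.0001, 0], [-0.0, -0.9, 0.0, 0.0001, -0.0001, 0.0001, 0], [-0.0, -0.9, 0.0, 0.0001, -0.0001, 0.0001, 0]]
[0.51536 0.02713 0.16933] [[-0.9776, 0.2103, -0.0004], [0.2103, 0.9776, 0.0005], [0.0005, 0.0004, -1.0]] [ 2.   1.9 -3.9] 0.011842449440192719 23.275
```

View pics/w12a.png

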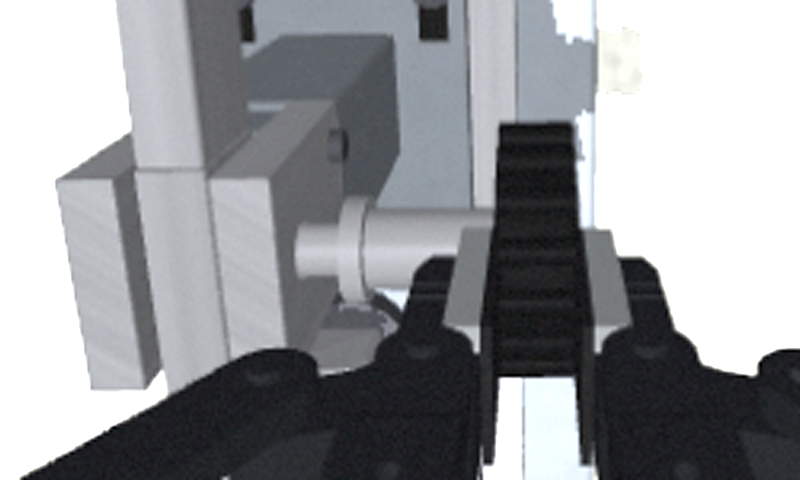

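>>> send_rows:
  targets:
    - [0,-1.5,0,0,0,0,0]
    - [0,-1.5,0,0,0,0,0]
    - [0,-1.5,0,0,0,0,0]

```text
time_s: 23.7
ee_pos: [0.5143, 0.0223, 0.1693]
orientation: [[-0.978, 0.21, -0.0], [0.21, 0.978, 0.0], [0.0, 0.0, -1.0]]
contact_force: [1.3, 1.8, -3.3]
grip_width: 0.0121
```

>>> send_rows:
  targets:
    - [0,-0.7,0,0,0,0,0]
    - [0,-0.7,0,0,0,0,0]

```text
time_s: 23.95
ee_pos: [0.514, 0.0208, 0.1694]
orientation: [[-0.978, 0.21, -0.0], [0.21, 0.978, 0.0], [0.0, 0.0, -1.0]]
contact_force: [2.2, 1.7, -4.2]
grip_width: 0.0123
```

```bash
python3 ins.py 53 1
```

```text
L 54.0 lat(+xt) -0.18 dz 0.05 yaw 77.85 tilt [0.0005 0.0002] F [ 2.2  1.7 -4.2] T [ 0.512 -0.512  0.069] w 0.0123 23.95
2 rows
[[-0.1, -0.5, 0.0, 0.0001, -0.0002, 0.0004, 0], [-0.1, -0.5, 0.0, 0.0001, -0.0002, 0.0004, 0]]
```

>>> send_rows:
  targets:
    - [0,-0.6,0,0,0,0,0]

```text
time_s: 24.08
ee_pos: [0.5138, 0.0202, 0.1693]
orientation: [[-0.978, 0.21, -0.0], [0.21, 0.978, 0.0], [0.0, 0.0, -1.0]]
contact_force: [1.8, 0.7, -4.7]
grip_width: 0.0124
```

>>> send_rows:
  targets:
    - [0,-0.5,0,0,0,0,0]

```text
time_s: 24.2
ee_pos: [0.5137, 0.0197, 0.1693]
orientation: [[-0.978, 0.21, -0.0], [0.21, 0.978, 0.0], [0.0, 0.0, -1.0]]
contact_force: [2.7, 1.3, -4.3]
grip_width: 0.0124
```

```bash
python3 ins.py 53 1; python3 look.py w13
```

```text
L 52.8 lat(+xt) -0.20 dz 0.03 yaw 77.85 tilt [0.0005 0.0002] F [ 2.7  1.3 -4.3] T [ 0.519 -0.5    0.096] w 0.0124 24.2
1 rows
[[-0.2, 0.2, 0.0, 0.0002, -0.0005, 0.0009, 0]]
[0.51374 0.01966 0.16933] [[-0.9776, 0.2104, -0.0004], [0.2104, 0.9776, 0.0003], [0.0005, 0.0002, -1.0]] [ 2.7  1.3 -4.3] 0.012356417965965476 24.2
```

View pics/w13a.png

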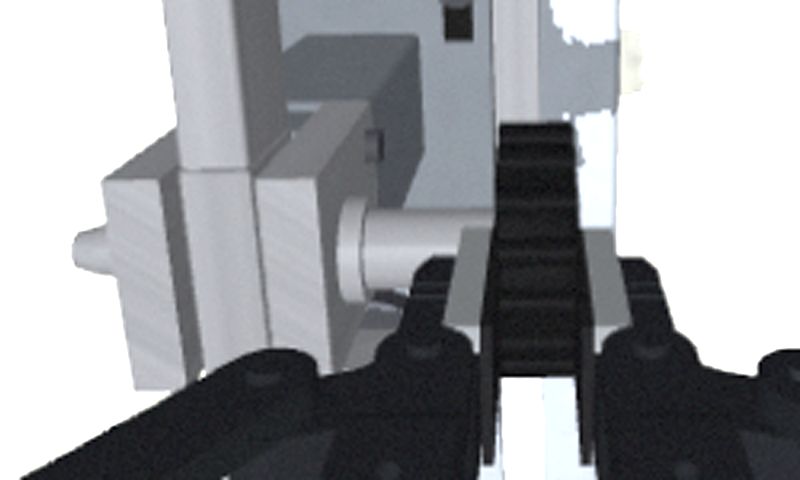

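>>> send_rows:
  targets:
    - [0,-0.5,0,0,0,0,0]

```text
time_s: 24.38
ee_pos: [0.5136, 0.0191, 0.1693]
orientation: [[-0.978, 0.21, -0.0], [0.21, 0.978, 0.0], [0.0, 0.0, -1.0]]
contact_force: [2.6, 1.5, -4.7]
grip_width: 0.0123
```

>>> send_rows:
  targets:
    - [0,-0.5,0,0,0,0,0]

```text
time_s: 24.5
ee_pos: [0.5136, 0.0188, 0.1694]
orientation: [[-0.978, 0.21, -0.0], [0.21, 0.978, 0.001], [0.0, 0.001, -1.0]]
contact_force: [2.3, 4.0, -4.0]
grip_width: 0.0118
```

>>> send_rows:
  targets:
    - [0,-0.3,0,0,0,0,0]

```text
time_s: 24.62
ee_pos: [0.5135, 0.0188, 0.1694]
orientation: [[-0.978, 0.21, -0.0], [0.21, 0.978, 0.001], [0.0, 0.001, -1.0]]
contact_force: [2.6, 5.0, -4.0]
grip_width: 0.0118
```

>>> send_rows:
  targets:
    - [0,0,0,0,0,0,17]
    - [0,0,0,0,0,0,20]
    - [0,0,0,0,0,0,24]
    - [0,0,0,0,0,0,29]
    - [0,0,0,0,0,0,29]
    - [0,0,0,0,0,0,29]

```text
time_s: 25.38
ee_pos: [0.5133, 0.0191, 0.1709]
orientation: [[-0.978, 0.21, 0.001], [0.21, 0.978, 0.002], [-0.001, 0.002, -1.0]]
contact_force: [0.6, 3.2, -1.1]
grip_width: 0.0246
```

```bash
python3 ins.py 53 1; python3 look.py w14
```

```text
L 52.2 lat(+xt) -0.46 dz 1.60 yaw 77.88 tilt [-0.0006  0.0019] F [ 0.6  3.2 -1.1] T [ 0.539 -0.153  0.025] w 0.0246 25.375
2 rows
[[-0.2, 0.4, 0.8, 0.001, 0.0003, 0.0007, 0], [-0.2, 0.4, 0.8, 0.001, 0.0003, 0.0007, 0]]
[0.51335 0.01907 0.1709 ] [[-0.9777, 0.21, 0.0009], [0.21, 0.9777, 0.0018], [-0.0006, 0.0019, -1.0]] [ 0.6  3.2 -1.1] 0.02456704557921136 25.375
```

View pics/w14a.png

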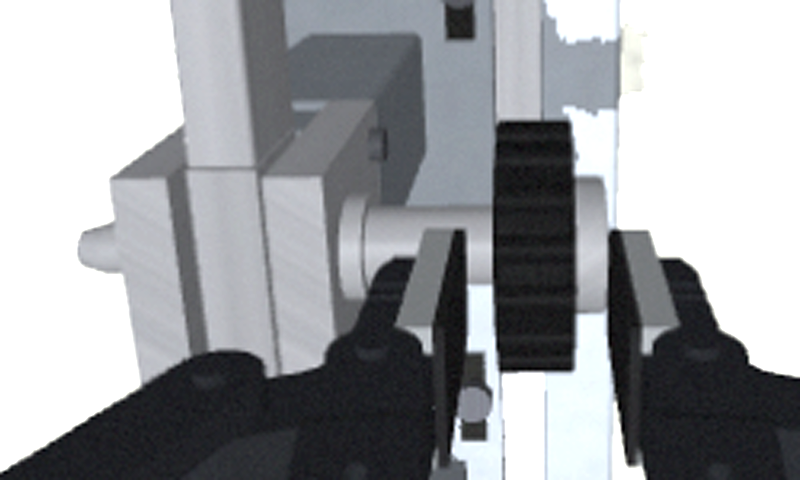

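>>> send_rows:
  targets:
    - [0,1.5,0,0,0,0,29]
    - [0,0,0,0,0,0,29]

```text
time_s: 25.68
ee_pos: [0.5136, 0.0201, 0.1709]
orientation: [[-0.978, 0.21, 0.001], [0.21, 0.978, 0.001], [-0.001, 0.001, -1.0]]
contact_force: [0.3, -0.9, -0.1]
grip_width: 0.0246
```

>>> send_rows:
  targets:
    - [0,0,-5,0,0,0,29]
    - [0,0,-8,0,0,0,29]
    - [0,0,-10,0,0,0,29]

```text
time_s: 26.05
ee_pos: [0.5132, 0.0198, 0.195]
orientation: [[-0.978, 0.211, -0.0], [0.211, 0.978, -0.0], [0.0, -0.0, -1.0]]
contact_force: [0.7, -0.4, 0.4]
grip_width: 0.0247
```

Clear of the pin. Now I back off and check.

>>> send_rows:
  targets:
    - [0,0,-20,0,0,0,29]
    - [0,0,-25,0,0,0,29]
    - [0,20,-20,0,0,0,29]
    - [0,20,-5,0,0,0,29]
    - [0,0,0,0,0,0,29]
    - [0,0,0,0,0,0,29]

```text
time_s: 26.8
ee_pos: [0.5223, 0.0602, 0.2698]
orientation: [[-0.978, 0.211, 0.002], [0.211, 0.978, -0.0], [-0.002, 0.0, -1.0]]
contact_force: [-0.1, -0.4, -0.3]
grip_width: 0.0244
```

```bash
python3 look.py w15; python3 - <<'E'
from h import *
p=read_camera('scene');save(p,'s15.png');u=proj(p,[.5031,-.0321,.16])[0].astype(int)
cv2.imwrite('pics/s15a.png',cv2.resize(p['frame'][u[1]-60:u[1]+50,u[0]-60:u[0]+60],None,fx=6,fy=5,interpolation=cv2.INTER_CUBIC))
E
```

```text
[0.52225 0.06016 0.26982] [[-0.9776, 0.2107, 0.0022], [0.2107, 0.9776, -0.0003], [-0.0022, 0.0001, -1.0]] [-0.1 -0.4 -0.3] 0.024428430387716735 26.8
```

View pics/w15.png

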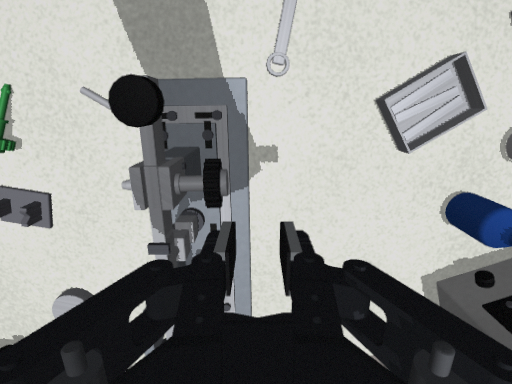

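View pics/s15a.png

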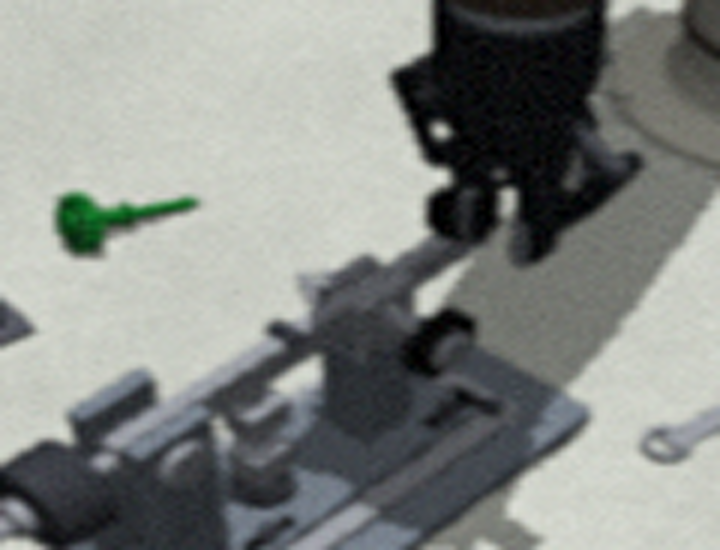

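```bash
python3 - <<'E'
from h import *
q=np.load('w15.npz');cv2.imwrite('pics/w15b.png',cv2.convertScaleAbs(cv2.resize(q['f'][140:225,110:240],None,fx=6,fy=6,interpolation=cv2.INTER_CUBIC),alpha=1.4))
p=dict(intrinsics=q['K'],D=q['D'])
F=np.array([.5031,-.0321,.16]);y=np.array([np.cos(np.radians(78.5)),np.sin(np.radians(78.5)),0])
print(((proj(p,[F+d*y for d in (-.033,.018,.022,.046,.060,.066)],q['V'])-[110,140]+.5)*6-.5).round(0))
E
```

```text
[[ 79. 266.]
 [397. 263.]
 [422. 262.]
 [574. 261.]
 [662. 260.]
 [700. 259.]]
```

View pics/w15b.png

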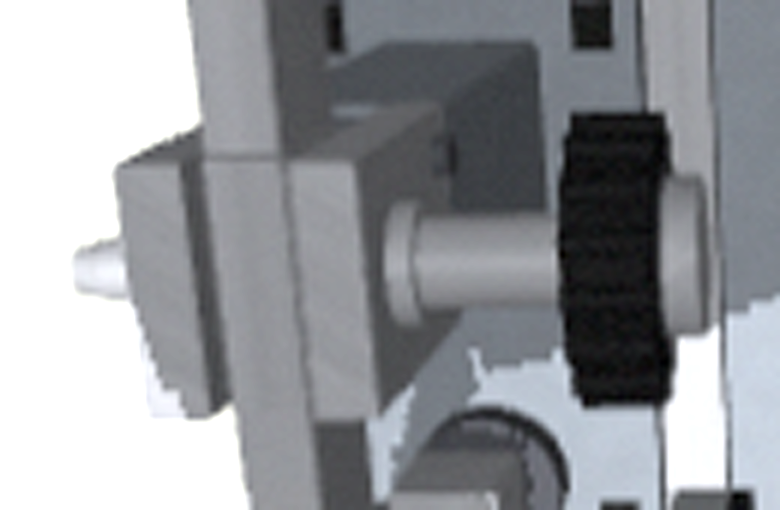

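```bash
python3 -c "
from bench import *
print(state()['time_s'],sign_off())"
```

```text
the job is handed in; nothing more can be done
26.9 None
```

The beam is down on its rest and the ball-lock pin is home through the fork and locked. The job was handed in at 26.9 s; no verdict is reported.

- **Beam:** I pressed the knob down slowly. It stopped with the knob top at z = 0.191 m, the height expected on the rest. The largest force I read on the tool was about 10 N.
- **Pin:** I took the black-headed pin from the grey rest and left the green look-alikes alone. Squeezed lengthwise, its button was in, with the locking balls drawn in as seen in the picture. It went in from the left side of the tester until the collar touched the cheek. Tool forces were at most about 7 N on the way in.
- **Last checks:** After release, the enlarged wrist picture put the nose, head and button back within about 1 mm of where a home pin with its button out should be. The gripper is clear of everything, with tool force near zero. The beam looked level in the pictures; I did not measure its angle separately.
- **Problems on the way:**
  - The last joint first ran into its range end, so I turned the tool half a turn.
  - On opening, a finger touched the pin with about 3 N; I shifted 1.5 mm before lifting clear.
  - The gripper reported about 12 mm of opening on the pin where I expected 15 mm.
- **Other things:** Where visible in the last pictures, they were undisturbed; I did not measure each one.

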